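# Weigh up a batch of cut tube

### The arm

A 6-joint arm with a two-finger parallel gripper is mounted at the origin on the work surface. World frame = base frame: x ahead of the robot, y to its left, z up, the work surface at z = 0. Lengths are in m, angles in rad, forces in N, time in s.
With the tool pointing down it reaches from about 0.375 to 0.975 m from the base axis. Payload 3.8 kg.
Tool frame: the origin (TCP) lies at the very end of the fingers, on their centre line; the grasp point (between the pads) lies manip.hold_point_z behind it (manip.hold_point_z is the distance from the TCP to the grasp point, in m); z points along the fingers, y is the direction in which the jaws open and shut (so a half turn about z gives the same grasp; the last joint's range is limited). The gripper opens to 85 mm and grips with 20 to 120 N. Pads are 22 mm wide; open, the fingers measure 114 mm over their backs; the gripper's body (76 mm by 85 mm) begins 54 mm behind the grasp point. The pads swing forward as they close: fully open they stand 13 mm farther back than shut.
Start: joints at [1.071, 0.264, 1.604, -0, 1.274, -0.037], TCP at [0.301, 0.604, 0.231] pointing down, gripper open.
Joint ranges: [-2.63, 2.63], [-0.94, 2.18], [0.31, 2.57], [-1.31, 4.45], [0, 2.66], [-2.55, 2.55]. Speed limits (rad/s): [2.57, 2.57, 3.14, 3.14, 3.14, 3.14].

### API

Orientations are given as a rotation vector (axis times angle).
In Python, from station import manip, eyes, order gives the robot as it stands.
- The arm moves only by the tool apply_moves, never from a script. Its argument "moves" is one flat list of numbers, 7 for each row, row after row: the turn, a rotation vector about the tool's x, y, z scaled (see below), then the shift along the tool's x, y, z scaled (see below), then the opening, from -1 (shut) to 1 (fully open), so that 0 is half open. A call has 1 to 5 rows; each row shifts and turns the commanded pose from where the row before left it, along the tool's axes as they then stand; what a row does not reach is not made up. The controller multiplies each number of a shift by 0.25 m and each number of a turn by pi rad. A row lasts 1/12 s, in which the tool goes at most 41.7 mm and 7.16 degrees, less where a joint would pass 70% of its speed; a pose out of reach is approached as far as the arm can. A call with a number of a shift or a turn outside -1 to 1 is refused whole. A call with a gripper value outside its range is refused whole. The fingers move at their own pace and stop on an object; the grip force is fixed at half the most. Time passes only in rows, so rows that do not move let the fingers close. It gives the time, the measured TCP pose, the force and the opening at its end, in the units of the state.
- manip.get_obs(): the state, without advancing time (a new reading comes with each control period).
- eyes.read_camera(name): name is "scene" or "top" or "wrist"; returns a dict with "color" (420x560x3 uint8, red, green, blue), "z_map" (420x560 float32, m along the optical axis (not along the pixel's ray), 0 where there is no reading), "mtx" (3x3 intrinsics, pixels), "D" ([k1, k2, p1, p2, k3] as OpenCV has them; the pictures are not rectified), "world_from_camera" (4x4, takes a point from camera to world coordinates). Camera axes: x right, y down, z forward; pixel columns grow to the right and rows downward; lengths in m; the calibration is good to about 2 mm. A picture is of the moment at which its call begins.
- order.hand_in(): hands the job in, once; it reports no verdict.
The state is a dict: "clock": time; "q": joint angles; "qd": joint speeds; "joint_efforts": joint torques, N m; "tool_pos": TCP position; "orientation": TCP orientation; "contact_force": force on the tool from outside, world axes, zero at the start; "wrist_torque": the same for the moment, N m; "gripper_width": opening from 0.0 (shut) to 1.0 (fully open).
Only numpy, scipy, OpenCV 4.12 (cv2) and the standard library are available. Lean on these libraries where they do the work, as an engineer would, in place of code of your own. Each camera call takes 0.05 s, during which the arm holds its last target.

### The job

Make up a batch of cut square tube on the dial scale: lift the orange welding magnet off the pan and lay it flat on the open bench, then put tube pieces on the pan, or take them off again, until the black pointer stands at the red set hand to within half a division. Put every piece left over into the blue offcut bin. Only when the weight is right, and with nothing but tube on the pan, press the black call button fully down and let it come up again; leave the batch lying on the pan, and leave the grinder, hammer and brush alone.

Things in the scene. Friction and masses are not known exactly. Their poses are not given: they have to be found in the camera images.
- scale: grey dial spring scale fixed to the bench, housing 210 x 220 mm, 69 mm high; origin on the bench under the middle of its pan; its x axis points from the pan to the sloping round dial (on the far side, facing away from the robot and up)
- pan_mid (a point): middle of the upper face of the aluminium pan's floor; moves with the pan. Pan 230 mm (scale's x) by 250 mm (scale's y), level, its rim standing 8 mm above its floor. The floor is 125 mm above the bench when empty and sinks 2.5 mm for each 100 g, up to 42 mm; axes as the scale's, z up
- pan (a joint): how far the sprung pan has sunk, m: 0 when empty, 0.025 per kg on it
- pointer (a joint): angle of the black pointer, rad, clockwise on the dial from the top (0, empty pan): 3.25 rad per kg, 0.325 rad per division of 100 g (a tick for each, a longer one every 500 g). It follows the pan: 130 rad per m
- set_hand (a joint): angle of the red set hand (the wanted weight) on the same dial, same zero and direction; 1.63 to 2.44 rad, that is 500 to 750 g. It is set already: do not turn it
- pointer_tip (a point): tip of the black pointer, 62 mm from the dial's axis
- set_tip (a point): point of the red set hand, 62 mm from the dial's axis, in the plane of the pointer's tip
- big_long: big square steel tube offcut, bare steel, 40 x 40 mm section, 100 mm long, about 349 g (true mass within 8 percent); origin at its centre, x along its length (it looks the same on any of its four sides); may be absent
- big_short: big square steel tube offcut, bare steel, 40 x 40 mm section, 80 mm long, about 280 g (true mass within 8 percent); origin at its centre, x along its length (it looks the same on any of its four sides); may be absent
- mid_long: medium square steel tube offcut, bare steel, 30 x 30 mm section, 100 mm long, about 254 g (true mass within 8 percent); origin at its centre, x along its length (it looks the same on any of its four sides); may be absent
- mid_short: medium square steel tube offcut, bare steel, 30 x 30 mm section, 75 mm long, about 190 g (true mass within 8 percent); origin at its centre, x along its length (it looks the same on any of its four sides); may be absent
- small_long: small square steel tube offcut, bare steel, 25 x 25 mm section, 95 mm long, about 137 g (true mass within 8 percent); origin at its centre, x along its length (it looks the same on any of its four sides); may be absent
- small_mid: small square steel tube offcut, bare steel, 25 x 25 mm section, 75 mm long, about 108 g (true mass within 8 percent); origin at its centre, x along its length (it looks the same on any of its four sides); may be absent
- small_short: small square steel tube offcut, bare steel, 25 x 25 mm section, 60 mm long, about 87 g (true mass within 8 percent); origin at its centre, x along its length (it looks the same on any of its four sides); may be absent
- magnet: orange welding magnet, a flat elongated hexagon 116 mm long (its x), 56 mm wide across its two parallel long sides (its y), 20 mm thick, 0.3 kg, lying flat on the pan at the start; it does not attract anything here; origin at the centre of its underside
- bin: open blue sheet steel offcut bin fixed to the bench, 200 mm (its x) by 160 mm (its y), 60 mm high, walls and floor 4 mm; origin on the bench under its centre
- call_top (a point): centre of the top of the black push button, 38 mm across, on a yellow call box (90 x 90 mm, 56 mm high) fixed to the bench; pressed straight down; 80 mm above the bench when up
- call (a joint): how far the call button is pressed, m: 0 up, 0.008 fully down, which takes 6 N; it springs back
- grinder: angle grinder lying on the bench, about 330 mm long, a bystander: leave alone; origin under its motor
- hammer: hammer lying on the bench at the right, beyond the bin and call box, 280 mm long, a bystander: leave alone; origin on the bench under it
- brush: hand brush lying at the left edge of the work, a bystander: leave alone; origin on the bench under it

How it is judged:
By the outcome, as a careful person would: the job done as asked, in the order asked, and still so for the second after the job is handed in, with the robot touching nothing.
Of big_long, big_short, mid_long, mid_short, small_long, small_mid, small_short only 5 to 7 are there at a start; the rules pass over those that are not, and their reading is None.
At some moment in a run one of big_long, big_short, mid_long, mid_short, small_long, small_mid, small_short may be knocked a few centimetres aside while the robot is not near it.
Once in a run the grip may slacken for a moment while it holds something.
It also fails if it takes over 210 s, if anything falls off the work surface, if the arm or the gripper's body presses on something with over 40 N, if the wrist force passes 120 N, or if a joint passes its speed limit or range.

## Working session

There is one attempt and no reset: what is moved stays moved. The work goes in short steps, Python scripts to look and compute and a tool call to move; the robot and the scene stay as the last step left them, time stands still between calls to the robot, and variables do not carry over. Pictures are saved under pics/ and viewed, and the job is handed in when it is done.

Besides the shell and the picture viewer there is one more tool, called after "Call:" as name(argument=value, ...) on one line, values as JSON. apply_moves: Moves the arm, as the interface text tells. Its arguments: {"type":"object","properties":{"moves":{"type":"array","items":{"type":"number","minimum":-1,"maximum":1}}},"required":["moves"]}

```bash
ls; mkdir -p pics; python3 - <<'E'
from station import manip, eyes, order
import cv2
print(manip.get_obs(), manip.hold_point_z)
for n in ["scene","top","wrist"]:
    r=eyes.read_camera(n); cv2.imwrite(f"pics/{n}0.png",r["color"][:,:,::-1])
    print(n,r["mtx"],r["D"],r["world_from_camera"])
E
```

```text
pics
{'clock': 0.0, 'q': array([ 1.07111065e+00,  2.64765906e-01,  1.60539028e+00,  4.99350594e-06,
        1.27366185e+00, -3.69056079e-02]), 'qd': array([-0.00130327, -0.00074125, -0.00098722, -0.00015588, -0.00101055,
        0.00159018]), 'joint_efforts': array([-1.30141139e-03, -5.15099502e+01, -3.67322302e+01, -2.02826927e-04,
        1.27204557e-02, -1.03076442e-05]), 'tool_pos': array([0.30100062, 0.60336033, 0.22994461]), 'orientation': array([-0.72032923, -3.05728371,  0.00336794]), 'contact_force': array([ 0.70051301, -0.60080798, -0.5185975 ]), 'wrist_torque': array([-0.0060372 , -0.0572922 , -0.02132499]), 'gripper_width': 0.9996560080784868} 0.0187
scene [[528.05944636   0.         280.14582656]
 [  0.         528.05944636 207.36771994]
 [  0.           0.           1.        ]] [0.02070989 0.         0.         0.         0.        ] [[-0.47361092  0.59591236 -0.64852229  1.45274944]
 [ 0.88061038  0.3080587  -0.36003498  0.46218155]
 [-0.01476636 -0.74161196 -0.67066658  1.03088781]
 [ 0.          0.          0.          1.        ]]
top [[477.70430294   0.         281.64845979]
 [  0.         477.70430294 206.40398679]
 [  0.           0.           1.        ]] [-0.05711804  0.          0.          0.          0.        ] [[-0.02895586 -0.99171932  0.12511735  0.38490778]
 [-0.99957138  0.02818774 -0.00790559 -0.02496398]
 [ 0.00431335 -0.12529264 -0.99211045  1.62380265]
 [ 0.          0.          0.          1.        ]]
wrist [[319.47708288   0.         281.23213407]
 [  0.         319.47708288 211.23569958]
 [  0.           0.           1.        ]] [-0.02303362  0.          0.          0.          0.        ] [[ 0.44711616  0.84900938  0.28154967  0.22860549]
 [ 0.89447177 -0.4234301  -0.14362177  0.63959986]
 [-0.00271963  0.31605384 -0.94873736  0.37254449]
 [ 0.          0.          0.          1.        ]]
```

View pics/scene0.png

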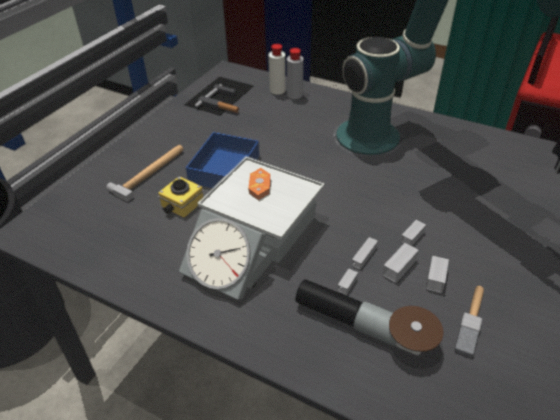

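View pics/top0.png

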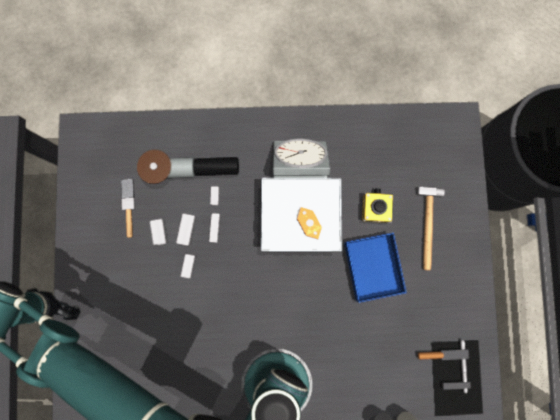

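View pics/wrist0.png

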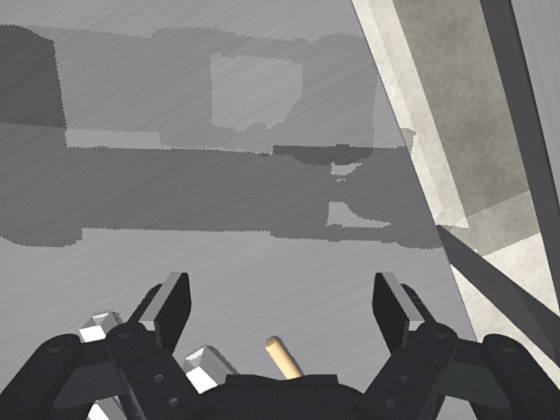

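```bash
cat > h.py <<'E'
from station import manip, eyes, order
import cv2, numpy as np
from scipy.spatial.transform import Rotation as R
def cloud(n):
    r=eyes.read_camera(n); z=r["z_map"]; h,w=z.shape
    u,v=np.meshgrid(np.arange(w),np.arange(h))
    p=cv2.undistortPoints(np.stack([u,v],-1).reshape(-1,1,2).astype(float),r["mtx"],r["D"]).reshape(h,w,2)
    P=np.dstack([p*z[...,None],z]); T=r["world_from_camera"]
    return r,P@T[:3,:3].T+T[:3,3],z>0
def proj(r,X):
    T=np.linalg.inv(r["world_from_camera"]); 
    return cv2.projectPoints(np.atleast_2d(X).astype(float),cv2.Rodrigues(T[:3,:3])[0],T[:3,3],r["mtx"],r["D"])[0].reshape(-1,2)
def blobs(W,m,zlo,zhi,minpx=20,show=True):
    mm=(m&(W[...,2]>zlo)&(W[...,2]<zhi)).astype(np.uint8)
    n,l,s,c=cv2.connectedComponentsWithStats(mm,connectivity=4)
    out=[]
    for i in range(1,n):
        if s[i,4]<minpx: continue
        P=W[l==i]; (cx,cy),(a,b),t=cv2.minAreaRect((P[:,:2]*1000).astype(np.float32))
        if a<b: a,b,t=b,a,t+90
        out.append((cx/1e3,cy/1e3,a,b,(t+90)%180-90,np.percentile(P[:,2],90),s[i,4],c[i]))
        if show: print("c %.3f %.3f  L %.0f W %.0f  ang %.0f  z %.3f n %d px %s"%(out[-1][:7]+(np.round(c[i]),)))
    return out
E
python3 - <<'E'
from h import *
for n in ["top","scene"]:
    print(n); r,W,m=cloud(n)
    blobs(W,m&(W[...,0]<1.1)&(W[...,0]>.25)&(abs(W[...,1])<.7),0.012,0.3)
    if n=="top":
        print('pan'); blobs(W,m&(W[...,0]<1.1)&(W[...,0]>.25)&(abs(W[...,1])<.7),0.11,0.16)
        hs=cv2.cvtColor(r["color"],cv2.COLOR_RGB2HSV)
        for nm,a,b in [("orange",(5,150,120),(22,255,255)),("blue",(105,120,40),(125,255,255)),("yellow",(24,150,120),(34,255,255))]:
            k=cv2.inRange(hs,a,b)>0; print(nm); blobs(W,m&k,0.002,0.2)
E
```

```text
top
c 0.626 -0.101  L 384 W 250  ang -2  z 0.136 n 7792 px [301. 200.]
c 0.736 0.274  L 335 W 114  ang -85  z 0.074 n 2198 px [182. 166.]
c 0.598 0.485  L 202 W 42  ang 3  z 0.023 n 476 px [128. 203.]
c 0.631 0.190  L 59 W 26  ang -3  z 0.029 n 135 px [214. 195.]
c 0.501 -0.543  L 279 W 88  ang -1  z 0.030 n 757 px [428. 222.]
c 0.582 -0.359  L 116 W 95  ang -6  z 0.077 n 858 px [377. 207.]
c 0.518 0.286  L 100 W 41  ang -13  z 0.045 n 412 px [185. 229.]
c 0.522 0.192  L 94 W 27  ang -6  z 0.030 n 222 px [214. 228.]
c 0.513 0.377  L 80 W 42  ang 10  z 0.044 n 331 px [159. 231.]
c 0.374 -0.339  L 200 W 163  ang 9  z 0.063 n 651 px [377. 268.]
c 0.396 0.283  L 75 W 32  ang -13  z 0.034 n 221 px [187. 266.]
c 0.281 0.544  L 33 W 13  ang 52  z 0.298 n 40 px [ 76. 309.]
pan
c 0.706 -0.103  L 180 W 67  ang 87  z 0.145 n 942 px [301. 166.]
c 0.549 -0.098  L 250 W 230  ang 88  z 0.129 n 5667 px [301. 214.]
orange
c 0.081 -0.509  L 74 W 15  ang 89  z 0.032 n 92 px [429. 355.]
blue
c 0.374 -0.345  L 208 W 175  ang 9  z 0.055 n 2596 px [375. 267.]
yellow
c 0.575 -0.315  L 61 W 5  ang -4  z 0.061 n 21 px [365. 205.]
scene
c 0.542 -0.183  L 569 W 454  ang 4  z 0.127 n 14568 px [240. 216.]
c 0.501 -0.531  L 282 W 94  ang -7  z 0.028 n 713 px [142. 174.]
c 0.284 0.548  L 31 W 20  ang 49  z 0.296 n 111 px [557. 161.]
c 0.397 0.286  L 83 W 32  ang -12  z 0.032 n 293 px [414. 231.]
c 0.525 0.196  L 99 W 27  ang -6  z 0.027 n 317 px [365. 251.]
c 0.520 0.290  L 105 W 42  ang -13  z 0.043 n 619 px [401. 260.]
c 0.515 0.382  L 86 W 40  ang 9  z 0.043 n 447 px [438. 270.]
c 0.632 0.194  L 65 W 27  ang -1  z 0.027 n 234 px [348. 279.]
c 0.718 0.279  L 332 W 117  ang 85  z 0.073 n 4725 px [375. 318.]
c 0.602 0.490  L 201 W 42  ang 2  z 0.022 n 983 px [470. 325.]
```

```bash
python3 - <<'E'
from h import *
r=eyes.read_camera("scene"); c=r["color"][190:300,160:280]
cv2.imwrite("pics/dial0.png",cv2.resize(c,None,fx=5,fy=5,interpolation=cv2.INTER_CUBIC)[:,:,::-1])
r=eyes.read_camera("top"); c=r["color"][170:310,120:420]
cv2.imwrite("pics/topz.png",cv2.resize(c,None,fx=2.6,fy=2.6,interpolation=cv2.INTER_CUBIC)[:,:,::-1])
E
```

```text
(no output)
```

View pics/dial0.png

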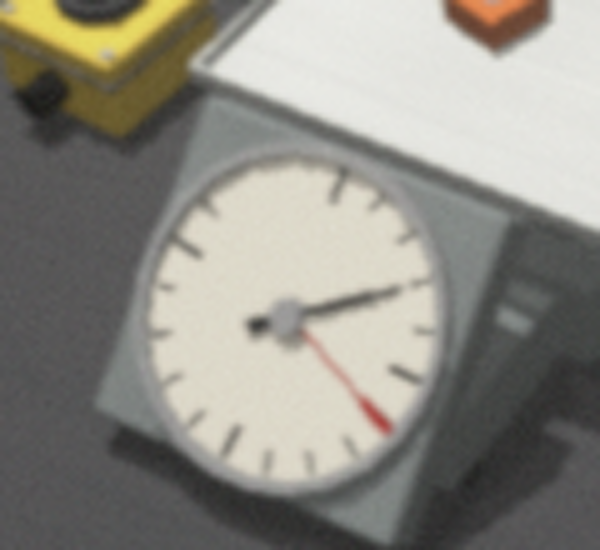

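View pics/topz.png

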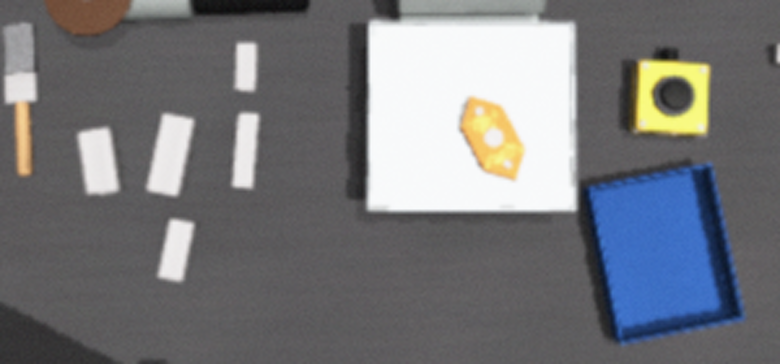

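```bash
cat >> h.py <<'E'
TIP=0.004
def dial(verbose=True,png=None):
    r,W,m=cloud("scene")
    C=np.array([217.,253.5])  # hub px
    yy,xx=np.mgrid[:420,:560]
    k=m&(np.hypot(xx-C[0],yy-C[1])<24)
    P=W[k]; c=P.mean(0); 
    for _ in range(3):
        n=np.linalg.svd(P-P.mean(0),full_matrices=False)[2][2]; c=P.mean(0); P=P[abs((P-c)@n)<0.004]
    if n[2]<0:n=-n
    T=r["world_from_camera"]; o=T[:3,3]
    def hit(px,off=0):
        p=cv2.undistortPoints(np.array(px,float).reshape(-1,1,2),r["mtx"],r["D"]).reshape(-1,2)
        d=np.c_[p,np.ones(len(p))]@T[:3,:3].T
        s=((c+n*off-o)@n)/(d@n); return o+d*s[:,None]
    return r,W,m,c,n,hit
E
python3 - <<'E'
from h import *
r,W,m,c,n,hit=dial()
print(c,n)
Z=lambda a,b:(160+a/5-.4,190+b/5-.4)
# ellipse of white face
hs=cv2.cvtColor(r["color"],cv2.COLOR_RGB2HSV)
px=[Z(340,185),Z(375,200),Z(405,238),Z(422,285),Z(425,330),Z(405,375),Z(350,445),Z(310,463),Z(267,463),Z(232,440),Z(197,420),Z(170,380),Z(160,333),Z(165,288),Z(187,248),Z(210,210)]
H=hit(px); 
up=np.array([0,0,1.])-n*n[2]; up/=np.linalg.norm(up)
rt=np.cross(up,n)
x=np.c_[H@rt,H@up]; 
A=np.c_[2*x,np.ones(len(x))]; s=np.linalg.lstsq(A,(x**2).sum(1),rcond=None)[0]
ctr=s[:2]; print("rad",np.sqrt(s[2]+ctr@ctr), np.hypot(*(x-ctr).T))
an=lambda q:np.arctan2(q[...,0],q[...,1])
print("ticks",(np.round(an(x-ctr)%(2*np.pi)/.325,2)))
hand=hit([Z(285,318),Z(390,432),Z(400,290)],0.003); y=np.c_[hand@rt,hand@up]-ctr
print("hub",y[0]); print("hands div",an(y[1:])/.325, an(y[1:]-y[0])/.325,np.hypot(*y.T))
E
```

```text
[ 0.75745771 -0.10270103  0.08542332] [ 0.70618948 -0.02575144  0.70755444]
rad 0.07094593274118226 [0.06885214 0.07186431 0.07184506 0.07225742 0.07297257 0.0684727
 0.07017952 0.07144058 0.07153449 0.06722395 0.07127418 0.07315302
 0.0731778  0.07213556 0.06802504 0.07035111]
ticks [ 0.03  0.92  1.99  3.04  3.96  4.98  6.96  7.97  8.99  9.97 10.94 12.01
 13.03 13.98 14.98 15.98]
hub [-0.00091733 -0.00105675]
hands div [6.05575964 3.0586296 ] [6.0041941  3.03984337] [0.00139936 0.07888059 0.06180996]
```

```bash
cat >> h.py <<'E'
def st():
    o=manip.get_obs(); M=R.from_rotvec(o["orientation"]).as_matrix()
    print("t %.2f tcp %s x %s y %s z %s F %s w %.2f"%(o["clock"],np.round(o["tool_pos"],3),np.round(M[:,0],3),np.round(M[:,1],3),np.round(M[:,2],3),np.round(o["contact_force"],1),o["gripper_width"]),"q",np.round(o["q"],2))
    return o,M
def go(tgt,ydeg,extra=""):
    """print shift in tool axes (units of .25 m) and z-turn to reach tgt with the jaw axis at world heading ydeg (mod 180)"""
    o,M=st(); d=M.T@(np.array(tgt)-o["tool_pos"])
    cur=np.degrees(np.arctan2(M[1,1],M[0,1]))
    a=(ydeg-cur+90)%180-90   # world ccw
    zr=-a*np.pi/180/np.pi   # tool z points down
    # tilt correction
    ax=np.cross(M[:,2],[0,0,-1]); t=M.T@ax
    print("shift m",np.round(d,4),"units",np.round(d/.25,3),"| turn %.1f deg -> units %.4f (q6 %.2f)"%(a,zr,o["q"][5]),"tilt",np.round(t/np.pi,4), "rows>=",round(np.linalg.norm(d)/.0417,1),round(abs(a)/7.16,1))
E
python3 - <<'E'
from h import *
r,W,m=cloud("top")
B=blobs(W,m&(W[...,0]<.65)&(W[...,0]>.45)&(W[...,1]<.01)&(W[...,1]>-.21),0.1285,0.15)
Q=W[200:240,285:325]; 
hs=cv2.cvtColor(r["color"],cv2.COLOR_RGB2HSV); k=(hs[...,1]>60)&(W[...,2]>.1)&m
blobs(W,k,.1,.2)
print(np.median(W[185:200,270:290,2]))
go([.518,-.12,.25],0)
E
```

```text
c 0.518 -0.122  L 114 W 57  ang 27  z 0.143 n 510 px [309. 223.]
c 0.519 -0.121  L 111 W 56  ang 27  z 0.142 n 456 px [309. 223.]
0.11767187879488139
t 0.45 tcp [0.301 0.604 0.231] x [-0.895  0.446 -0.   ] y [ 0.446  0.895 -0.   ] z [-0. -0. -1.] F [ 0.3 -0.4 -0.4] w 1.00 q [ 1.07  0.26  1.6  -0.    1.27 -0.04]
shift m [-0.5171 -0.5511 -0.0187] units [-2.068 -2.204 -0.075] | turn -63.5 deg -> units 0.3527 (q6 -0.04) tilt [-0.0001  0.      0.    ] rows>= 18.1 8.9
```

```bash
cat >> h.py <<'E'
def plan(wps,o=None):
    """wps: list of (xyz, heading_deg(absolute, signed, heading=q1-q6 in deg), grip, nrows or None). prints rows"""
    o,M=st(); p=o["tool_pos"].copy(); h=np.degrees(np.arctan2(M[1,1],M[0,1]))
    ax=M.T@np.cross(M[:,2],[0,0,-1]); print("tilt units",np.round(ax/np.pi,4))
    rows=[]
    for tgt,hd,g,n in wps:
        tgt=np.array(tgt,float); a=((hd-h)+180)%360-180
        if n is None: n=int(np.ceil(max(np.linalg.norm(tgt-p)/.0405,abs(a)/6.9,1)))
        d=(tgt-p)/n
        for i in range(n):
            hr=np.radians(h+a*i/n); y=np.array([np.cos(hr),np.sin(hr),0]); x=np.array([y[1]*-1,y[0],0])*1.; z=np.array([0,0,-1.]); x=np.cross(y,z)
            rows.append([0,0,round(-a/n/180,3),round(d@x/.25,3),round(d@y/.25,3),round(d@z/.25,3),g])
        # account for rounding
        p=tgt; h+=a
        th=np.radians(h)
        q1=np.arctan2(p[1],p[0]); q6=(q1-th+np.pi)%(2*np.pi)-np.pi; print("  end",p,"q6 ~%.2f"%q6)
    for i in range(0,len(rows),5):
        print(", ".join(", ".join("%g"%(v+0.) for v in r) for r in rows[i:i+5]))
E
python3 - <<'E'
from h import *
plan([([.518,-.122,.22],-63,1,None)])
E
```

```text
t 0.45 tcp [0.301 0.604 0.231] x [-0.895  0.446 -0.   ] y [ 0.446  0.895 -0.   ] z [-0. -0. -1.] F [ 0.3 -0.4 -0.4] w 1.00 q [ 1.07  0.26  1.6  -0.    1.27 -0.04]
tilt units [-0.0001  0.      0.    ]
  end [ 0.518 -0.122  0.22 ] q6 ~0.87
0, 0, 0.037, -0.109, -0.116, 0.002, 1, 0, 0, 0.037, -0.122, -0.103, 0.002, 1, 0, 0, 0.037, -0.133, -0.088, 0.002, 1, 0, 0, 0.037, -0.142, -0.072, 0.002, 1, 0, 0, 0.037, -0.15, -0.055, 0.002, 1
0, 0, 0.037, -0.155, -0.037, 0.002, 1, 0, 0, 0.037, -0.158, -0.019, 0.002, 1, 0, 0, 0.037, -0.159, -0.001, 0.002, 1, 0, 0, 0.037, -0.159, 0.018, 0.002, 1, 0, 0, 0.037, -0.155, 0.036, 0.002, 1
0, 0, 0.037, -0.15, 0.054, 0.002, 1, 0, 0, 0.037, -0.143, 0.071, 0.002, 1, 0, 0, 0.037, -0.134, 0.087, 0.002, 1, 0, 0, 0.037, -0.123, 0.102, 0.002, 1, 0, 0, 0.037, -0.11, 0.115, 0.002, 1
0, 0, 0.037, -0.096, 0.127, 0.002, 1, 0, 0, 0.037, -0.081, 0.138, 0.002, 1, 0, 0, 0.037, -0.064, 0.146, 0.002, 1, 0, 0, 0.037, -0.047, 0.152, 0.002, 1
```

Call:
apply_moves(moves=[0,0,0.037,-0.11,-0.116,0,1,0,0,0.037,-0.12,-0.103,0,1,0,0,0.037,-0.133,-0.088,0,1,0,0,0.037,-0.142,-0.072,0,1,0,0,0.037,-0.15,-0.055,0,1])

```text
clock: 0.87
tool_pos: [0.3585, 0.4116, 0.2314]
orientation: [1.573, 2.719, 0.001]
contact_force: [1.0, -0.2, 0.7]
gripper_width: 0.997
```

Call:
apply_moves(moves=[0,0,0.037,-0.155,-0.037,0,1,0,0,0.037,-0.158,-0.019,0,1,0,0,0.037,-0.159,0,0,1,0,0,0.037,-0.159,0.018,0,1,0,0,0.037,-0.155,0.036,0,1])

```text
clock: 1.28
tool_pos: [0.4158, 0.2207, 0.2317]
orientation: [2.286, 2.154, 0.002]
contact_force: [0.3, 0.7, -0.5]
gripper_width: 0.996
```

Call:
apply_moves(moves=[0,0,0.037,-0.15,0.054,0,1,0,0,0.037,-0.143,0.071,0,1,0,0,0.037,-0.134,0.087,0,1,0,0,0.037,-0.123,0.102,0,1,0,0,0.037,-0.11,0.115,0,1])

```text
clock: 1.7
tool_pos: [0.4728, 0.0294, 0.2318]
orientation: [2.808, 1.408, 0.002]
contact_force: [0.3, 0.9, 0.3]
gripper_width: 1.0
```

Call:
apply_moves(moves=[0,0,0.037,-0.096,0.127,0,1,0,0,0.037,-0.08,0.138,0,1,0,0,0.037,-0.064,0.146,0,1,0,0,0.037,-0.047,0.152,0.04,1,0,0,0,0,0,0,1])

```text
clock: 2.12
tool_pos: [0.5189, -0.1275, 0.2203]
orientation: [3.056, 0.717, -0.001]
contact_force: [0.0, -0.5, -0.6]
gripper_width: 1.001
```

```bash
python3 - <<'E'
from h import *
plan([([.518,-.122,.16],-63,1,None),([.518,-.122,.124],-63,1,None)])
r,W,m=cloud("top")
E
```

```text
t 2.12 tcp [ 0.519 -0.127  0.22 ] x [ 0.896  0.445 -0.001] y [ 0.445 -0.896  0.003] z [ 0.    -0.003 -1.   ] F [ 0.  -0.5 -0.6] w 1.00 q [-0.29  0.    1.92 -0.    1.22  0.83]
tilt units [0.0009 0.0004 0.    ]
  end [ 0.518 -0.122  0.16 ] q6 ~0.87
  end [ 0.518 -0.122  0.124] q6 ~0.87
0, 0, -0.002, 0.003, -0.011, 0.121, 1, 0, 0, -0.002, 0.003, -0.011, 0.121, 1, 0, 0, 0, 0, 0, 0.144, 1
```

Call:
apply_moves(moves=[0,0,0,0,0,0.12,1,0,0,0,0,0,0.12,1,0,0,0,0,0,0,1])

```text
clock: 2.42
tool_pos: [0.5135, -0.1193, 0.1556]
orientation: [-3.049, -0.733, 0.014]
contact_force: [-1.1, 0.5, -1.2]
gripper_width: 1.004
```

```bash
python3 - <<'E'
from h import *
plan([([.518,-.122,.120],-63,1,None)])
r=eyes.read_camera("wrist"); cv2.imwrite("pics/w1.png",r["color"][:,:,::-1])
E
```

```text
t 2.42 tcp [ 0.513 -0.119  0.156] x [ 0.891  0.454 -0.008] y [ 0.454 -0.891 -0.008] z [-0.01   0.003 -1.   ] F [-1.1  0.5 -1.2] w 1.00 q [-0.28  0.05  1.99  0.    1.11  0.82]
tilt units [-0.0024  0.0024 -0.    ]
  end [ 0.518 -0.122  0.12 ] q6 ~0.87
0, 0, 0, 0.011, 0.018, 0.142, 1
```

View pics/w1.png

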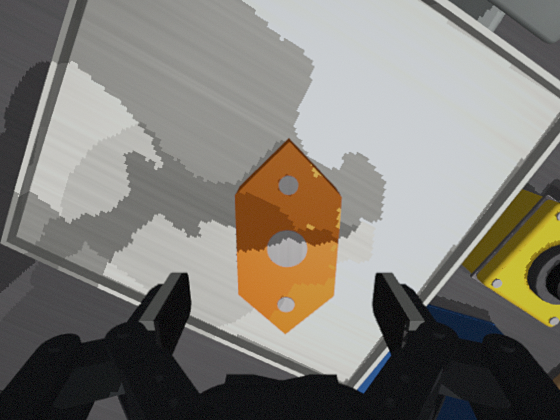

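```bash
python3 - <<'E'
from h import *
r=eyes.read_camera("wrist"); o,M=st()
print(proj(r,o["tool_pos"]),proj(r,[.518,-.122,.1375]),proj(r,o["tool_pos"]-[0,0,.018]))
r,W,m=cloud("wrist")
hs=cv2.cvtColor(r["color"],cv2.COLOR_RGB2HSV); k=(hs[...,1]>150)&(hs[...,0]<25)&(W[...,2]>.1)&m
blobs(W,k,.1,.2,200)
E
```

```text
t 2.52 tcp [ 0.517 -0.12   0.16 ] x [ 0.891  0.455 -0.002] y [ 0.455 -0.891 -0.003] z [-0.003  0.001 -1.   ] F [ 0.6 -0.1  0.2] w 1.00 q [-0.28  0.05  1.99  0.    1.11  0.82]
[[283.13517373 274.50128429]] [[287.19058943 253.31860373]] [[283.13330724 257.79572956]]
c 0.521 -0.119  L 115 W 56  ang 26  z 0.138 n 12176 px [282. 237.]
```

Call:
apply_moves(moves=[0,0,0,0.01,0,0.08,1,0,0,0,0,0,0.085,1,0,0,0,0,0,0,1,0,0,0,0,0,0,-1,0,0,0,0,0,0,-1])

```text
clock: 2.98
tool_pos: [0.5217, -0.1203, 0.1223]
orientation: [3.053, 0.733, 0.004]
contact_force: [0.4, 0.1, 0.7]
gripper_width: 0.749
```

Call:
apply_moves(moves=[0,0,0,0,0,0,-1,0,0,0,0,0,0,-1,0,0,0,0,0,0,-1])

```text
clock: 3.23
tool_pos: [0.5217, -0.1203, 0.1217]
orientation: [3.054, 0.731, 0.005]
contact_force: [2.6, 1.1, 0.8]
gripper_width: 0.634
```

```bash
python3 - <<'E'
from h import *
r=eyes.read_camera("wrist"); cv2.imwrite("pics/w2.png",r["color"][:,:,::-1])
plan([([.518,-.122,.20],-63,-1,None),([.42,.1,.17],-103,-1,None),([.42,.1,.03],-103,-1,None)])
E
```

```text
t 3.28 tcp [ 0.522 -0.12   0.121] x [0.892 0.453 0.003] y [ 0.453 -0.892  0.002] z [ 0.003 -0.    -1.   ] F [2.2 1.8 1.3] w 0.63 q [-0.27  0.1   2.02  0.    1.03  0.83]
tilt units [ 0.0006 -0.0009  0.    ]
  end [ 0.518 -0.122  0.2  ] q6 ~0.87
  end [0.42 0.1  0.17] q6 ~2.03
  end [0.42 0.1  0.03] q6 ~2.03
0, 0, 0, -0.008, 0, -0.157, -1, 0, 0, 0, -0.008, 0, -0.157, -1, 0, 0, 0.032, 0.008, -0.138, 0.017, -1, 0, 0, 0.032, -0.006, -0.139, 0.017, -1, 0, 0, 0.032, -0.02, -0.137, 0.017, -1
0, 0, 0.032, -0.033, -0.135, 0.017, -1, 0, 0, 0.032, -0.047, -0.131, 0.017, -1, 0, 0, 0.032, -0.059, -0.125, 0.017, -1, 0, 0, 0.032, -0.072, -0.119, 0.017, -1, 0, 0, 0, 0, 0, 0.14, -1
0, 0, 0, 0, 0, 0.14, -1, 0, 0, 0, 0, 0, 0.14, -1, 0, 0, 0, 0, 0, 0.14, -1
```

View pics/w2.png

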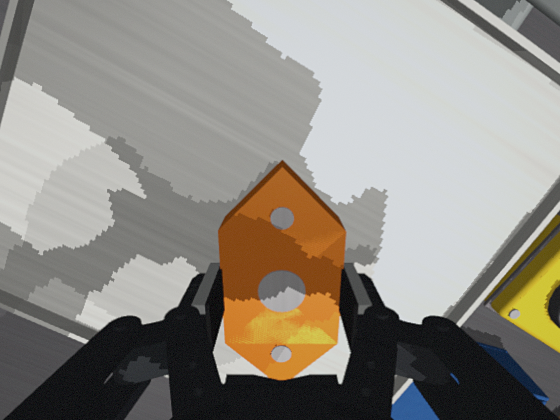

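Call:
apply_moves(moves=[0,0,0,0,0,-0.1,-1,0,0,0,0,0,-0.13,-1,0,0,0,0,0,-0.13,-1,0,0,0,0,-0.1,0,-1,0,0,0,0,-0.146,0,-1])

```text
clock: 3.7
tool_pos: [0.495, -0.0673, 0.2131]
orientation: [3.053, 0.726, 0.009]
contact_force: [0.5, 0.6, -3.3]
gripper_width: 0.63
```

Call:
apply_moves(moves=[0,0,0,0,-0.146,0,-1,0,0,0,0,-0.146,0,-1,0,0,0,0,-0.146,0,-1,0,0,0,0,-0.146,0,-1,0,0,0,0,-0.146,0,-1])

```text
clock: 4.12
tool_pos: [0.4079, 0.0981, 0.2094]
orientation: [3.055, 0.731, -0.002]
contact_force: [0.9, 0.4, -2.8]
gripper_width: 0.634
```

Call:
apply_moves(moves=[0,0,0,0,-0.05,0.1,-1,0,0,0,0,0,0.14,-1,0,0,0,0,0,0.14,-1,0,0,0,0,0,0.14,-1,0,0,0,0,0,0,-1])

```text
clock: 4.53
tool_pos: [0.3967, 0.107, 0.0729]
orientation: [-3.055, -0.733, 0.023]
contact_force: [-1.9, -0.1, -4.1]
gripper_width: 0.636
```

```bash
python3 - <<'E'
from h import *
plan([([.41,.11,.008],-63,-1,None)])
r=eyes.read_camera("wrist"); cv2.imwrite("pics/w3.png",r["color"][:,:,::-1])
r,W,m=cloud("top");cv2.imwrite("pics/t3.png",r["color"][:,:,::-1])
E
```

```text
t 4.53 tcp [0.397 0.107 0.073] x [ 0.891  0.454 -0.014] y [ 0.454 -0.891 -0.004] z [-0.014 -0.003 -1.   ] F [-1.9 -0.1 -4.1] w 0.64 q [ 0.2  -0.07  2.29 -0.    0.94  1.3 ]
tilt units [-0.0011  0.0046 -0.    ]
  end [0.41  0.11  0.008] q6 ~1.36
0, 0, 0, 0.026, 0.007, 0.13, -1, 0, 0, 0, 0.026, 0.007, 0.13, -1
```

View pics/w3.png

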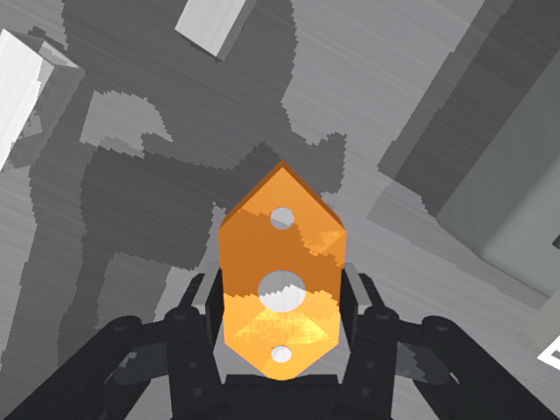

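Call:
apply_moves(moves=[0,0,0,0,0,0.12,-1,0,0,0,0,0,0.08,-1,0,0,0,0,0,0,-1,0,0,0,0,0,0,-1])

```text
clock: 4.97
tool_pos: [0.4048, 0.1084, 0.0313]
orientation: [3.055, 0.731, 0.001]
contact_force: [0.2, -0.3, -1.5]
gripper_width: 0.632
```

Call:
apply_moves(moves=[0,0,0,0,0,0.06,-1,0,0,0,0,0,0.03,-1,0,0,0,0,0,0.01,-1,0,0,0,0,0,0,-1])

```text
clock: 5.3
tool_pos: [0.4053, 0.1086, 0.0065]
orientation: [3.055, 0.732, 0.003]
contact_force: [0.7, 0.3, -3.0]
gripper_width: 0.633
```

Call:
apply_moves(moves=[0,0,0,0,0,0.008,-1,0,0,0,0,0,0,-1,0,0,0,0,0,0,-1])

```text
clock: 5.55
tool_pos: [0.4055, 0.1087, 0.0063]
orientation: [3.055, 0.732, 0.002]
contact_force: [-8.9, -1.8, 19.6]
gripper_width: 0.632
```

Contact made. Release and rise.

Call:
apply_moves(moves=[0,0,0,0,0,0,1,0,0,0,0,0,0,1,0,0,0,0,0,-0.01,1,0,0,0,0,0,-0.08,1,0,0,0,0,0,-0.16,1])

```text
clock: 5.97
tool_pos: [0.3996, 0.1075, 0.0625]
orientation: [-3.055, -0.732, 0.016]
contact_force: [-1.3, -0.4, -0.3]
gripper_width: 1.001
```

Call:
apply_moves(moves=[0,0,0,0,0,-0.16,1,0,0,0,0,0,-0.16,1,0,0,0,0,0,0,0.5])

```text
clock: 6.22
tool_pos: [0.4103, 0.1097, 0.1546]
orientation: [3.055, 0.732, 0.025]
contact_force: [2.3, 0.3, 0.0]
gripper_width: 0.885
```

```bash
cat >> h.py <<'E'
def look(tag=None):
    r,W,m=cloud("top")
    if tag: cv2.imwrite(f"pics/{tag}.png",r["color"][:,:,::-1])
    return blobs(W,m&(W[...,0]<.68)&(W[...,0]>.3)&(W[...,1]<.45)&(W[...,1]>.03),0.012,0.08)
E
python3 - <<'E'
from h import *
look("t4"); 
plan([([.524,.194,.10],-96,.5,None),([.524,.194,.006],-96,0.,None)])
E
```

```text
c 0.674 0.384  L 56 W 10  ang -88  z 0.077 n 41 px [154. 182.]
c 0.631 0.190  L 59 W 27  ang -6  z 0.030 n 135 px [214. 195.]
c 0.518 0.287  L 100 W 42  ang -13  z 0.045 n 409 px [185. 229.]
c 0.522 0.192  L 94 W 26  ang -6  z 0.030 n 223 px [214. 228.]
c 0.513 0.376  L 81 W 44  ang 8  z 0.044 n 336 px [159. 231.]
c 0.396 0.282  L 75 W 31  ang -12  z 0.034 n 212 px [187. 266.]
t 6.27 tcp [0.409 0.109 0.151] x [0.891 0.453 0.011] y [ 0.453 -0.891  0.003] z [ 0.012  0.002 -1.   ] F [ 0.3 -0.1 -0.9] w 0.80 q [ 0.2  -0.17  2.21 -0.    1.09  1.3 ]
tilt units [ 0.001  -0.0036 -0.    ]
  end [0.524 0.194 0.1  ] q6 ~2.03
  end [0.524 0.194 0.006] q6 ~2.03
0, 0, 0.037, 0.113, -0.018, 0.041, 0.5, 0, 0, 0.037, 0.11, -0.031, 0.041, 0.5, 0, 0, 0.037, 0.106, -0.044, 0.041, 0.5, 0, 0, 0.037, 0.1, -0.056, 0.041, 0.5, 0, 0, 0.037, 0.093, -0.067, 0.041, 0.5
0, 0, 0, 0, 0, 0.125, 0, 0, 0, 0, 0, 0, 0.125, 0, 0, 0, 0, 0, 0, 0.125, 0
```

View pics/t4.png

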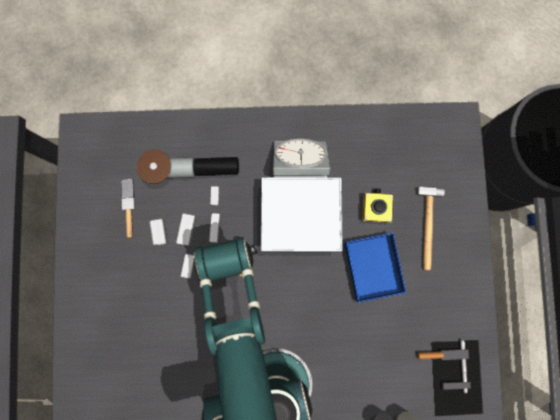

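Call:
apply_moves(moves=[0,0,0.037,0.113,-0.018,0.02,0.3,0,0,0.037,0.11,-0.031,0.04,0.3,0,0,0.037,0.106,-0.044,0.04,0.3,0,0,0.037,0.1,-0.056,0.04,0.3,0,0,0.037,0.093,-0.067,0.04,0.3])

```text
clock: 6.68
tool_pos: [0.5197, 0.1933, 0.0985]
orientation: [3.135, -0.183, -0.003]
contact_force: [0.2, -0.3, 0.3]
gripper_width: 0.65
```

Call:
apply_moves(moves=[0,0,0,0,0,0,0.3,0,0,0,0,0,0,0.3])

```text
clock: 6.85
tool_pos: [0.5189, 0.1929, 0.098]
orientation: [3.135, -0.171, -0.007]
contact_force: [-0.5, -0.9, 0.4]
gripper_width: 0.646
```

```bash
cat >> h.py <<'E'
def wlook(tag=None,zlo=.012,zhi=.06,minpx=300):
    r,W,m=cloud("wrist")
    if tag: cv2.imwrite(f"pics/{tag}.png",r["color"][:,:,::-1])
    z=r["z_map"]
    return blobs(W,m&(z>.12),zlo,zhi,minpx)
E
python3 - <<'E'
from h import *
wlook("w5")
plan([([.523,.193,.006],-96,0.,None)])
E
```

```text
c 0.632 0.192  L 57 W 25  ang -3  z 0.026 n 4144 px [261.  49.]
c 0.547 0.015  L 196 W 5  ang -2  z 0.050 n 10508 px [539. 174.]
c 0.523 0.194  L 95 W 25  ang -6  z 0.026 n 4396 px [278. 212.]
c 0.520 0.289  L 101 W 41  ang -12  z 0.041 n 9344 px [147. 236.]
c 0.514 0.381  L 81 W 42  ang 9  z 0.040 n 7352 px [ 37. 258.]
c 0.435 0.101  L 55 W 19  ang 39  z 0.021 n 958 px [401. 303.]
t 6.90 tcp [0.518 0.192 0.099] x [ 0.994 -0.109 -0.004] y [-0.109 -0.994  0.002] z [-0.004 -0.001 -1.   ] F [-0.7 -1.  -0.1] w 0.65 q [ 0.31  0.16  1.99 -0.    1.    1.99]
tilt units [ 0.0006  0.0012 -0.    ]
  end [0.523 0.193 0.006] q6 ~2.03
0, 0, 0, 0.006, -0.001, 0.123, 0, 0, 0, 0, 0.006, -0.001, 0.123, 0, 0, 0, 0, 0.006, -0.001, 0.123, 0
```

View pics/w5.png

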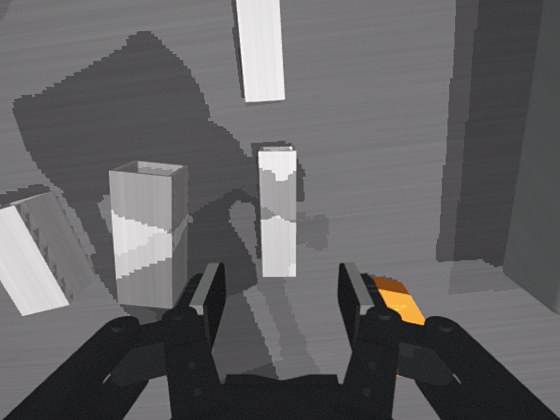

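Call:
apply_moves(moves=[0,0,0,0.018,-0.005,0.123,0,0,0,0,0,0,0.123,0,0,0,0,0,0,0.12,0,0,0,0,0,0,0,0,0,0,0,0,0,-1])

```text
schema error: expected a multiple of 7 numbers
```

Call:
apply_moves(moves=[0,0,0,0,0,0,-1,0,0,0,0,0,0,-1,0,0,0,0,0,0,-1])

```text
clock: 7.15
tool_pos: [0.5192, 0.1923, 0.101]
orientation: [-3.137, 0.174, -0.001]
contact_force: [-0.5, 0.6, -0.8]
gripper_width: 0.228
```

```bash
python3 - <<'E'
from h import *
plan([([.523,.193,.21],-96,-1,None),([.55,-.03,.2],-90,-1,None),([.55,-.03,.135],-90,-1,None)])
E
```

```text
t 7.15 tcp [0.519 0.192 0.101] x [ 0.994 -0.111  0.   ] y [-0.111 -0.994 -0.   ] z [ 0.  0. -1.] F [-0.5  0.6 -0.8] w 0.23 q [ 0.31  0.15  1.99 -0.    1.    1.99]
tilt units [-0.     -0.0001 -0.    ]
  end [0.523 0.193 0.21 ] q6 ~2.03
  end [ 0.55 -0.03  0.2 ] q6 ~1.52
  end [ 0.55  -0.03   0.135] q6 ~1.52
0, 0, -0.001, 0.005, -0.002, -0.145, -1, 0, 0, -0.001, 0.005, -0.002, -0.145, -1, 0, 0, -0.001, 0.005, -0.002, -0.145, -1, 0, 0, -0.006, 0.033, 0.146, 0.007, -1, 0, 0, -0.006, 0.031, 0.147, 0.007, -1
0, 0, -0.006, 0.028, 0.147, 0.007, -1, 0, 0, -0.006, 0.026, 0.148, 0.007, -1, 0, 0, -0.006, 0.023, 0.148, 0.007, -1, 0, 0, -0.006, 0.021, 0.148, 0.007, -1, 0, 0, 0, 0, 0, 0.13, -1
0, 0, 0, 0, 0, 0.13, -1
```

Malformed list; the fingers shut in air. Reopen, then descend.

Call:
apply_moves(moves=[0,0,0,0.016,-0.005,0,0.1,0,0,0,0,0,0,0.1,0,0,0,0,0,0,0.1])

```text
clock: 7.4
tool_pos: [0.5243, 0.1935, 0.1011]
orientation: [-3.136, 0.174, -0.002]
contact_force: [0.6, 0.3, 1.0]
gripper_width: 0.55
```

Call:
apply_moves(moves=[0,0,0,0,0,0.123,0.1,0,0,0,0,0,0.123,0.1,0,0,0,0,0,0.13,0.1,0,0,0,0,0,0,0.1,0,0,0,0,0,0,-1])

```text
clock: 7.82
tool_pos: [0.5216, 0.1928, 0.0048]
orientation: [3.135, -0.174, -0.008]
contact_force: [0.5, -0.5, 0.5]
gripper_width: 0.426
```

Call:
apply_moves(moves=[0,0,0,0,0,0,-1,0,0,0,0,0,0,-1,0,0,0,0,0,0,-1])

```text
clock: 8.07
tool_pos: [0.5258, 0.1942, 0.0089]
orientation: [-3.135, 0.174, -0.006]
contact_force: [0.1, 0.4, -1.0]
gripper_width: 0.275
```

```bash
python3 - <<'E'
from h import *
plan([([.523,.193,.21],-96,-1,None),([.55,-.03,.2],-90,-1,None),([.55,-.03,.135],-90,-1,None)])
E
```

```text
t 8.07 tcp [0.526 0.194 0.009] x [ 0.994 -0.111  0.004] y [-0.111 -0.994 -0.002] z [ 0.004  0.001 -1.   ] F [ 0.1  0.4 -1. ] w 0.27 q [ 0.31  0.29  2.03 -0.    0.82  1.99]
tilt units [-0.0005 -0.0012  0.    ]
  end [0.523 0.193 0.21 ] q6 ~2.03
  end [ 0.55 -0.03  0.2 ] q6 ~1.52
  end [ 0.55  -0.03   0.135] q6 ~1.52
0, 0, 0, -0.002, 0.001, -0.161, -1, 0, 0, 0, -0.002, 0.001, -0.161, -1, 0, 0, 0, -0.002, 0.001, -0.161, -1, 0, 0, 0, -0.002, 0.001, -0.161, -1, 0, 0, 0, -0.002, 0.001, -0.161, -1
0, 0, -0.006, 0.033, 0.146, 0.007, -1, 0, 0, -0.006, 0.031, 0.147, 0.007, -1, 0, 0, -0.006, 0.028, 0.147, 0.007, -1, 0, 0, -0.006, 0.026, 0.148, 0.007, -1, 0, 0, -0.006, 0.023, 0.148, 0.007, -1
0, 0, -0.006, 0.021, 0.148, 0.007, -1, 0, 0, 0, 0, 0, 0.13, -1, 0, 0, 0, 0, 0, 0.13, -1
```

Call:
apply_moves(moves=[0,0,0,0,0,-0.12,-1,0,0,0,0,0,-0.15,-1,0,0,0,0,0,-0.15,-1,0,0,0,0,0,-0.15,-1,0,0,0,0,0,-0.15,-1])

```text
clock: 8.48
tool_pos: [0.524, 0.1936, 0.19]
orientation: [-3.136, 0.174, -0.004]
contact_force: [0.9, 0.6, -0.6]
gripper_width: 0.28
```

Call:
apply_moves(moves=[0,0,-0.006,0.03,0.146,0,-1,0,0,-0.006,0.03,0.147,0,-1,0,0,-0.006,0.028,0.147,0,-1,0,0,-0.006,0.026,0.148,0,-1,0,0,-0.006,0.023,0.148,0,-1])

```text
clock: 8.9
tool_pos: [0.545, 0.006, 0.1886]
orientation: [3.141, -0.024, 0.005]
contact_force: [0.7, 0.0, -1.3]
gripper_width: 0.272
```

Call:
apply_moves(moves=[0,0,-0.006,0.02,0.14,0,-1,0,0,0,0,0,0,-1,0,0,0,0,0,0.1,-1,0,0,0,0,0,0.05,-1,0,0,0,0,0,0,-1])

```text
clock: 9.32
tool_pos: [0.5462, -0.0271, 0.1462]
orientation: [-3.141, -0.003, 0.009]
contact_force: [-0.4, -0.2, -1.4]
gripper_width: 0.276
```

```bash
python3 - <<'E'
from h import *
plan([([.55,-.03,.136],-90,-1,None)])
E
```

```text
t 9.32 tcp [ 0.546 -0.027  0.146] x [ 1.     0.002 -0.006] y [ 0.002 -1.    -0.001] z [-0.006  0.001 -1.   ] F [-0.4 -0.2 -1.4] w 0.28 q [-0.1   0.1   1.96  0.    1.09  1.47]
tilt units [-0.0002  0.0018 -0.    ]
  end [ 0.55  -0.03   0.136] q6 ~1.52
0, 0, 0.001, 0.015, 0.011, 0.041, -1
```

Call:
apply_moves(moves=[0,0,0,0,0.01,0.045,-1,0,0,0,0,0,0,-1,0,0,0,0,0,0,-1])

```text
clock: 9.57
tool_pos: [0.5487, -0.0295, 0.1375]
orientation: [-3.142, -0.005, 0.001]
contact_force: [0.1, 0.2, -1.4]
gripper_width: 0.27
```

Call:
apply_moves(moves=[0,0,0,0,0,0,0,0,0,0,0,0,0,0,0,0,0,0,0,0,0,0,0,0,0,0,-0.1,0.2,0,0,0,0,0,-0.15,0.6])

```text
clock: 9.98
tool_pos: [0.5457, -0.0296, 0.1969]
orientation: [-3.141, -0.004, 0.014]
contact_force: [0.8, -0.7, 0.6]
gripper_width: 0.727
```

```bash
cat >> h.py <<'E'
def dialpic(tag):
    r=eyes.read_camera("scene"); c=r["color"][190:300,160:280]
    cv2.imwrite(f"pics/{tag}.png",cv2.resize(c,None,fx=5,fy=5,interpolation=cv2.INTER_CUBIC)[:,:,::-1])
def ang(pts):
    r,W,m,c,n,hit=dial(); Z=lambda a,b:(160+a/5-.4,190+b/5-.4)
    up=np.array([0,0,1.])-n*n[2]; up/=np.linalg.norm(up); rt=np.cross(up,n)
    H=hit([Z(285,318)]+[Z(*p) for p in pts],.003); y=np.c_[H@rt,H@up]; y=y[1:]-y[0]
    print("div",np.round(np.arctan2(y[:,0],y[:,1])%(2*np.pi)/.325,2), "r",np.round(np.hypot(*y.T),4))
def panz():
    r,W,m=cloud("top"); k=m&(W[...,0]>.45)&(W[...,0]<.65)&(W[...,1]>-.21)&(W[...,1]<.015)&(W[...,2]<.13)&(W[...,2]>.08)
    z=W[...,2][k]; h,e=np.histogram(z,200,(.08,.13)); i=h.argmax(); zz=z[abs(z-e[i])<.003]; print("pan floor z %.4f n %d"%(np.median(zz),len(zz)))
    blobs(W,m&(W[...,0]>.44)&(W[...,0]<.66)&(W[...,1]>-.215)&(W[...,1]<.02),np.median(zz)+.014,.2)
E
python3 - <<'E'
from h import *
dialpic("d6"); panz(); look("t6")
plan([([.397,.284,.17],-102,.6,None),([.397,.284,.11],-102,.3,None)])
E
```

```text
pan floor z 0.1225 n 1689
c 0.516 -0.032  L 32 W 22  ang -2  z 0.150 n 87 px [281. 224.]
c 0.675 0.383  L 62 W 10  ang -90  z 0.075 n 41 px [154. 182.]
c 0.632 0.190  L 59 W 26  ang -5  z 0.029 n 135 px [214. 195.]
c 0.518 0.287  L 100 W 42  ang -13  z 0.044 n 412 px [185. 229.]
c 0.513 0.377  L 80 W 43  ang 9  z 0.044 n 336 px [159. 231.]
c 0.405 0.115  L 92 W 61  ang -4  z 0.024 n 370 px [239. 261.]
c 0.396 0.283  L 76 W 31  ang -12  z 0.034 n 219 px [187. 266.]
t 10.13 tcp [ 0.552 -0.03   0.205] x [1.    0.002 0.009] y [ 0.002 -1.     0.001] z [ 0.009 -0.001 -1.   ] F [ 0.2 -0.1 -0.1] w 0.80 q [-0.1   0.05  1.9   0.    1.18  1.47]
tilt units [ 0.0003 -0.0029  0.    ]
  end [0.397 0.284 0.17 ] q6 ~2.40
  end [0.397 0.284 0.11 ] q6 ~2.40
0, 0, 0.007, -0.069, -0.14, 0.016, 0.6, 0, 0, 0.007, -0.072, -0.138, 0.016, 0.6, 0, 0, 0.007, -0.075, -0.136, 0.016, 0.6, 0, 0, 0.007, -0.078, -0.135, 0.016, 0.6, 0, 0, 0.007, -0.082, -0.133, 0.016, 0.6
0, 0, 0.007, -0.085, -0.131, 0.016, 0.6, 0, 0, 0.007, -0.088, -0.129, 0.016, 0.6, 0, 0, 0.007, -0.091, -0.127, 0.016, 0.6, 0, 0, 0.007, -0.094, -0.125, 0.016, 0.6, 0, 0, 0, 0, 0, 0.12, 0.3
0, 0, 0, 0, 0, 0.12, 0.3
```

View pics/d6.png

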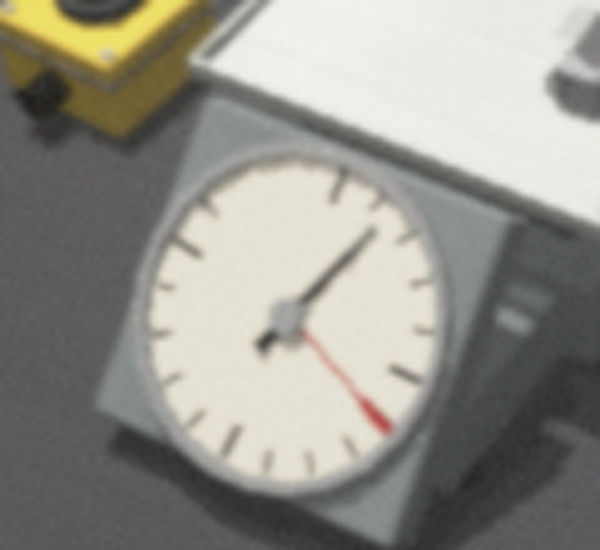

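View pics/t6.png

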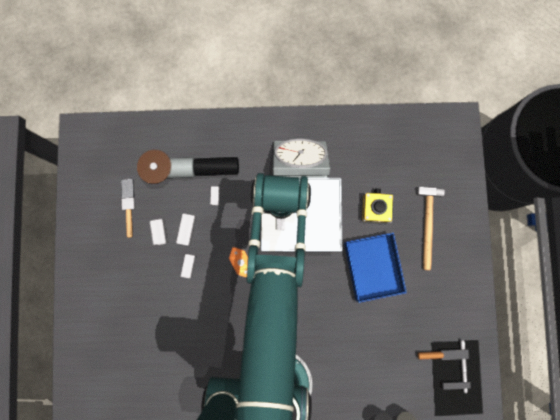

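Call:
apply_moves(moves=[0,0,0.007,-0.07,-0.14,0.01,0.3,0,0,0.007,-0.072,-0.138,0.01,0.3,0,0,0.007,-0.075,-0.136,0.01,0.3,0,0,0.007,-0.078,-0.135,0.02,0.3,0,0,0.007,-0.08,-0.133,0.02,0.3])

```text
clock: 10.55
tool_pos: [0.4612, 0.1455, 0.1824]
orientation: [-3.137, 0.172, -0.0]
contact_force: [0.2, 0.7, 0.0]
gripper_width: 0.648
```

Call:
apply_moves(moves=[0,0,0.007,-0.085,-0.131,0.02,0.3,0,0,0.007,-0.088,-0.129,0.02,0.3,0,0,0.007,-0.09,-0.127,0.02,0.3,0,0,0.007,-0.08,-0.125,0.03,0.3,0,0,0,0,0,0.1,0.3])

```text
clock: 10.97
tool_pos: [0.3953, 0.2898, 0.1383]
orientation: [-3.12, 0.3, -0.008]
contact_force: [1.1, 0.2, 0.4]
gripper_width: 0.652
```

Call:
apply_moves(moves=[0,0,0,0,0,0.12,0.3,0,0,0,0,0,0,0.3,0,0,0,0,0,0,0.3])

```text
clock: 11.22
tool_pos: [0.3933, 0.2819, 0.1033]
orientation: [3.123, -0.306, -0.007]
contact_force: [-0.4, 0.9, 0.5]
gripper_width: 0.653
```

```bash
python3 - <<'E'
from h import *
ang([(375,232),(390,432)])
wlook("w7")
plan([([.396,.285,.008],-102,0.3,None)])
E
```

```text
div [1.5 6. ] r [0.0632 0.0793]
c 0.515 0.381  L 81 W 42  ang 9  z 0.041 n 11444 px [89. 72.]
c 0.507 0.292  L 74 W 41  ang -12  z 0.041 n 8544 px [231.  60.]
c 0.405 0.108  L 117 W 57  ang 26  z 0.021 n 9750 px [510. 156.]
c 0.398 0.284  L 76 W 30  ang -12  z 0.031 n 4089 px [278. 215.]
t 11.32 tcp [0.396 0.283 0.106] x [ 0.981 -0.195  0.001] y [-0.195 -0.981 -0.001] z [ 0.001  0.001 -1.   ] F [-0.7  0.2  0.8] w 0.65 q [ 0.57  0.02  2.12 -0.    0.99  2.34]
tilt units [-0.0002 -0.0002  0.    ]
  end [0.396 0.285 0.008] q6 ~2.40
0, 0, 0.001, -0.001, -0.003, 0.131, 0.3, 0, 0, 0.001, -0.001, -0.003, 0.131, 0.3, 0, 0, 0.001, -0.001, -0.003, 0.131, 0.3
```

View pics/w7.png

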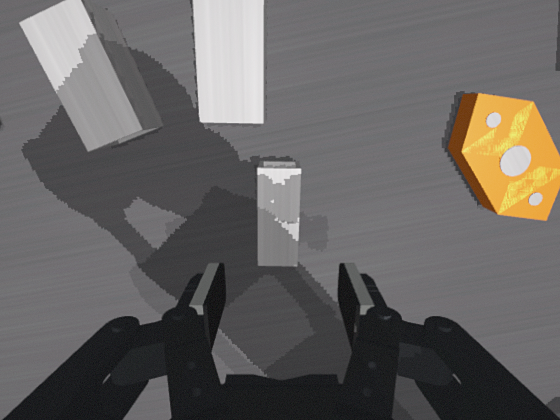

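Call:
apply_moves(moves=[0,0,0,0.006,-0.004,0.13,0.3,0,0,0,0,0,0.13,0.3,0,0,0,0,0,0.13,0.3,0,0,0,0,0,0,0.3,0,0,0,0,0,0,-1])

```text
clock: 11.73
tool_pos: [0.3969, 0.2829, 0.0079]
orientation: [3.125, -0.309, -0.003]
contact_force: [0.2, 0.3, 0.1]
gripper_width: 0.528
```

Call:
apply_moves(moves=[0,0,0,0,0,0,-1,0,0,0,0,0,0,-1,0,0,0,0,0,0,-1,0,0,0,0,0,0,-1])

```text
clock: 12.07
tool_pos: [0.3995, 0.285, 0.0106]
orientation: [-3.123, 0.307, -0.007]
contact_force: [0.3, -0.8, 7.0]
gripper_width: 0.333
```

```bash
python3 - <<'E'
from h import *
plan([([.397,.284,.2],-102,-1,None),([.55,-.10,.2],-90,-1,None),([.55,-.10,.133],-90,-1,None)])
E
```

```text
t 12.07 tcp [0.399 0.285 0.011] x [ 0.981 -0.194  0.004] y [-0.194 -0.981 -0.004] z [ 0.005  0.003 -1.   ] F [ 0.3 -0.8  7. ] w 0.33 q [ 0.57  0.17  2.18 -0.    0.79  2.34]
tilt units [-0.0011 -0.0013 -0.    ]
  end [0.397 0.284 0.2  ] q6 ~2.40
  end [ 0.55 -0.1   0.2 ] q6 ~1.39
  end [ 0.55  -0.1    0.133] q6 ~1.39
0, 0, 0.001, -0.002, 0.001, -0.152, -1, 0, 0, 0.001, -0.002, 0.001, -0.152, -1, 0, 0, 0.001, -0.002, 0.001, -0.152, -1, 0, 0, 0.001, -0.002, 0.001, -0.152, -1, 0, 0, 0.001, -0.002, 0.001, -0.152, -1
0, 0, -0.006, 0.083, 0.125, 0, -1, 0, 0, -0.006, 0.081, 0.127, 0, -1, 0, 0, -0.006, 0.079, 0.128, 0, -1, 0, 0, -0.006, 0.076, 0.13, 0, -1, 0, 0, -0.006, 0.074, 0.131, 0, -1
0, 0, -0.006, 0.071, 0.132, 0, -1, 0, 0, -0.006, 0.069, 0.134, 0, -1, 0, 0, -0.006, 0.066, 0.135, 0, -1, 0, 0, -0.006, 0.064, 0.136, 0, -1, 0, 0, -0.006, 0.061, 0.137, 0, -1
0, 0, -0.006, 0.058, 0.139, 0, -1, 0, 0, 0, 0, 0, 0.134, -1, 0, 0, 0, 0, 0, 0.134, -1
```

Call:
apply_moves(moves=[0,0,0,0,0,-0.12,-1,0,0,0,0,0,-0.15,-1,0,0,0,0,0,-0.15,-1,0,0,0,0,0,-0.15,-1,0,0,0,0,0,-0.15,-1])

```text
clock: 12.48
tool_pos: [0.3966, 0.2835, 0.1902]
orientation: [-3.126, 0.307, -0.001]
contact_force: [0.6, -0.4, -1.5]
gripper_width: 0.331
```

Call:
apply_moves(moves=[0,0,-0.006,0.083,0.125,-0.01,-1,0,0,-0.006,0.08,0.127,-0.01,-1,0,0,-0.006,0.078,0.128,0,-1,0,0,-0.006,0.076,0.13,0,-1,0,0,-0.006,0.074,0.13,0,-1])

```text
clock: 12.9
tool_pos: [0.4687, 0.1088, 0.1939]
orientation: [-3.137, 0.157, -0.003]
contact_force: [0.8, 0.7, -2.2]
gripper_width: 0.334
```

Call:
apply_moves(moves=[0,0,-0.006,0.07,0.132,0,-1,0,0,-0.006,0.068,0.134,0,-1,0,0,-0.006,0.066,0.135,0,-1,0,0,-0.006,0.064,0.136,0,-1,0,0,-0.006,0.06,0.137,0,-1])

```text
clock: 13.32
tool_pos: [0.5398, -0.065, 0.1935]
orientation: [-3.142, 0.01, -0.002]
contact_force: [1.5, 0.3, -1.7]
gripper_width: 0.332
```

Call:
apply_moves(moves=[0,0,-0.006,0.05,0.139,0,-1,0,0,0,0,0,0.12,-1,0,0,0,0,0,0.08,-1,0,0,0,0,0,0,-1,0,0,0,0,0,0,-1])

```text
clock: 13.73
tool_pos: [0.5502, -0.0978, 0.1418]
orientation: [-3.141, -0.018, 0.005]
contact_force: [0.6, -0.5, -1.3]
gripper_width: 0.336
```

```bash
python3 - <<'E'
from h import *
plan([([.55,-.10,.133],-90,-1,None)])
wlook("w8",.13,.2)
E
```

```text
t 13.73 tcp [ 0.55  -0.098  0.142] x [ 1.     0.011 -0.003] y [ 0.011 -1.    -0.001] z [-0.003  0.001 -1.   ] F [ 0.6 -0.5 -1.3] w 0.34 q [-0.22  0.12  1.94  0.    1.08  1.34]
tilt units [-0.0003  0.0011  0.    ]
  end [ 0.55  -0.1    0.133] q6 ~1.39
0, 0, 0.004, -0.001, 0.009, 0.035, -1
c 0.556 -0.030  L 81 W 26  ang -0  z 0.147 n 8410 px [144. 249.]
c 0.549 -0.098  L 77 W 56  ang -3  z 0.171 n 13986 px [282. 284.]
```

View pics/w8.png

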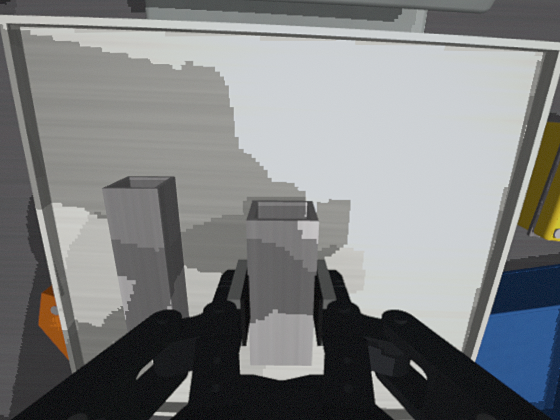

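Call:
apply_moves(moves=[0,0,0,0,0,0.03,-1,0,0,0,0,0,0,-1,0,0,0,0,0,0,0.1,0,0,0,0,0,0,0.1,0,0,0,0,0,-0.03,0.1])

```text
clock: 14.2
tool_pos: [0.5513, -0.0977, 0.1426]
orientation: [-3.141, -0.019, 0.002]
contact_force: [-0.4, -0.1, -0.1]
gripper_width: 0.551
```

Call:
apply_moves(moves=[0,0,0,0,0,-0.15,0.1,0,0,0,0,0,-0.1,0.7])

```text
clock: 14.37
tool_pos: [0.5518, -0.0979, 0.2074]
orientation: [3.141, 0.019, 0.0]
contact_force: [2.3, -0.6, 1.2]
gripper_width: 0.675
```

```bash
python3 - <<'E'
from h import *
dialpic("d9"); panz(); look()
plan([([.514,.38,.17],-81,1,None),([.514,.38,.12],-81,.9,None)])
E
```

```text
pan floor z 0.1155 n 1122
c 0.552 -0.028  L 82 W 19  ang -2  z 0.145 n 82 px [278. 209.]
c 0.527 -0.100  L 30 W 29  ang -1  z 0.150 n 88 px [302. 220.]
c 0.675 0.384  L 56 W 10  ang -90  z 0.075 n 40 px [154. 182.]
c 0.631 0.190  L 58 W 26  ang -4  z 0.029 n 132 px [214. 195.]
c 0.518 0.287  L 100 W 42  ang -11  z 0.044 n 411 px [185. 229.]
c 0.513 0.377  L 81 W 42  ang 9  z 0.044 n 334 px [158. 231.]
c 0.403 0.106  L 110 W 57  ang 26  z 0.025 n 441 px [240. 262.]
t 14.52 tcp [ 0.555 -0.099  0.21 ] x [1.    0.012 0.008] y [ 0.012 -1.     0.002] z [ 0.008 -0.002 -1.   ] F [-0.4 -0.3 -1.6] w 0.85 q [-0.22  0.06  1.88 -0.    1.19  1.34]
tilt units [ 0.0006 -0.0026 -0.    ]
  end [0.514 0.38  0.17 ] q6 ~2.05
  end [0.514 0.38  0.12 ] q6 ~2.05
0, 0, -0.004, -0.012, -0.16, 0.013, 1, 0, 0, -0.004, -0.01, -0.16, 0.013, 1, 0, 0, -0.004, -0.008, -0.16, 0.013, 1, 0, 0, -0.004, -0.006, -0.16, 0.013, 1, 0, 0, -0.004, -0.004, -0.16, 0.013, 1
0, 0, -0.004, -0.002, -0.16, 0.013, 1, 0, 0, -0.004, 0, -0.16, 0.013, 1, 0, 0, -0.004, 0.002, -0.16, 0.013, 1, 0, 0, -0.004, 0.004, -0.16, 0.013, 1, 0, 0, -0.004, 0.006, -0.16, 0.013, 1
0, 0, -0.004, 0.008, -0.16, 0.013, 1, 0, 0, -0.004, 0.01, -0.16, 0.013, 1, 0, 0, 0, 0, 0, 0.1, 0.9, 0, 0, 0, 0, 0, 0.1, 0.9
```

View pics/d9.png

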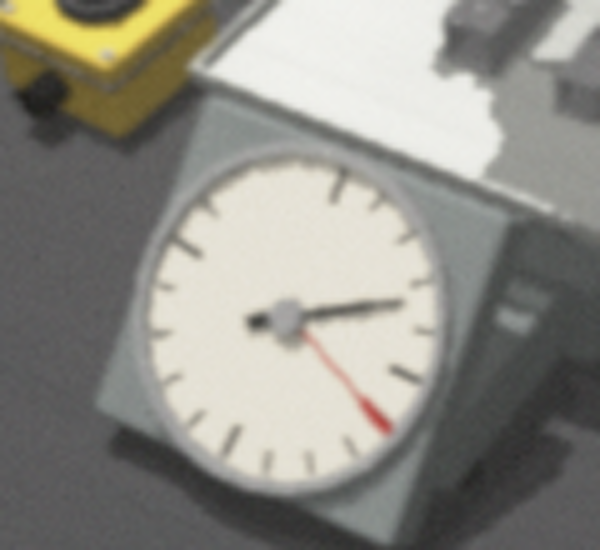

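Call:
apply_moves(moves=[0,0,-0.004,-0.01,-0.16,0.01,0.3,0,0,-0.004,-0.01,-0.16,0.01,0.3,0,0,-0.004,-0.01,-0.16,0.01,0.3,0,0,-0.004,-0.006,-0.16,0.01,0.3,0,0,-0.004,-0.004,-0.16,0.01,0.3])

```text
clock: 14.93
tool_pos: [0.5334, 0.103, 0.1922]
orientation: [3.139, 0.117, -0.001]
contact_force: [-0.0, -0.8, -0.1]
gripper_width: 0.648
```

Call:
apply_moves(moves=[0,0,-0.004,-0.002,-0.16,0.02,0.35,0,0,-0.004,0,-0.16,0.02,0.35,0,0,-0.004,0,-0.16,0.02,0.35,0,0,-0.004,0.004,-0.16,0.02,0.35,0,0,-0.004,0.006,-0.16,0.02,0.35])

```text
clock: 15.35
tool_pos: [0.5154, 0.3024, 0.167]
orientation: [3.134, 0.217, -0.001]
contact_force: [0.9, -1.0, -0.6]
gripper_width: 0.672
```

Call:
apply_moves(moves=[0,0,-0.004,0.01,-0.16,0.02,0.35,0,0,-0.004,0.01,-0.14,0.04,0.35,0,0,0,0,0,0.1,0.35,0,0,0,0,0,0.06,0.35,0,0,0,0,0,0,0.35])

```text
clock: 15.77
tool_pos: [0.5072, 0.3745, 0.1075]
orientation: [3.126, 0.257, -0.012]
contact_force: [-0.9, -0.3, -1.2]
gripper_width: 0.674
```

```bash
python3 - <<'E'
from h import *
ang([(402,302)])
wlook("w10")
plan([([.514,.381,.02],-81,0.35,None)])
E
```

```text
div [3.33] r [0.0633]
c 0.570 0.487  L 139 W 42  ang 3  z 0.020 n 7839 px [137.  77.]
c 0.625 0.203  L 57 W 23  ang 23  z 0.025 n 1370 px [549. 102.]
c 0.520 0.289  L 100 W 42  ang -13  z 0.041 n 8700 px [400. 217.]
c 0.514 0.381  L 81 W 40  ang 9  z 0.041 n 6211 px [272. 211.]
c 0.404 0.115  L 115 W 47  ang 24  z 0.021 n 3725 px [536. 353.]
t 15.87 tcp [0.51  0.375 0.112] x [ 0.987  0.162 -0.003] y [ 0.162 -0.987  0.001] z [-0.003 -0.002 -1.   ] F [ 0.2 -0.1  0.8] w 0.68 q [ 0.6   0.28  1.81 -0.    1.05  2.  ]
tilt units [ 0.0004  0.0009 -0.    ]
  end [0.514 0.381 0.02 ] q6 ~2.05
0, 0, 0.001, 0.007, -0.007, 0.122, 0.35, 0, 0, 0.001, 0.007, -0.007, 0.122, 0.35, 0, 0, 0.001, 0.007, -0.007, 0.122, 0.35
```

View pics/w10.png

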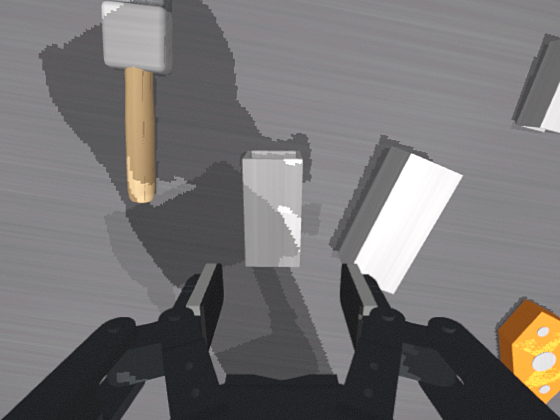

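Call:
apply_moves(moves=[0,0,0,0.018,-0.022,0.08,0.35,0,0,0,0,0,0.13,0.35,0,0,0,0,0,0.15,0.35,0,0,0,0,0,0,0.35,0,0,0,0,0,0,-1])

```text
clock: 16.28
tool_pos: [0.5132, 0.3803, 0.0216]
orientation: [3.129, 0.253, -0.006]
contact_force: [-0.1, 0.5, -0.5]
gripper_width: 0.548
```

Call:
apply_moves(moves=[0,0,0,0,0,0,-1,0,0,0,0,0,0,-1,0,0,0,0,0,0,-1,0,0,0,0,0,0,-1])

```text
clock: 16.62
tool_pos: [0.5155, 0.3825, 0.0248]
orientation: [-3.13, -0.254, -0.004]
contact_force: [0.4, 0.1, -2.4]
gripper_width: 0.451
```

```bash
python3 - <<'E'
from h import *
plan([([.514,.381,.2],-81,-1,None),([.55,-.17,.2],-90,-1,None)])
E
```

```text
t 16.62 tcp [0.516 0.382 0.025] x [0.987 0.162 0.003] y [ 0.162 -0.987 -0.001] z [ 0.003  0.002 -1.   ] F [ 0.4  0.1 -2.4] w 0.45 q [ 0.6   0.39  1.84 -0.    0.9   2.01]
tilt units [-0.0004 -0.0009  0.    ]
  end [0.514 0.381 0.2  ] q6 ~2.05
  end [ 0.55 -0.17  0.2 ] q6 ~1.27
0, 0, 0, -0.001, 0.001, -0.14, -1, 0, 0, 0, -0.001, 0.001, -0.14, -1, 0, 0, 0, -0.001, 0.001, -0.14, -1, 0, 0, 0, -0.001, 0.001, -0.14, -1, 0, 0, 0, -0.001, 0.001, -0.14, -1
0, 0, 0.004, -0.014, 0.157, 0, -1, 0, 0, 0.004, -0.013, 0.157, 0, -1, 0, 0, 0.004, -0.011, 0.157, 0, -1, 0, 0, 0.004, -0.009, 0.157, 0, -1, 0, 0, 0.004, -0.007, 0.158, 0, -1
0, 0, 0.004, -0.006, 0.158, 0, -1, 0, 0, 0.004, -0.004, 0.158, 0, -1, 0, 0, 0.004, -0.002, 0.158, 0, -1, 0, 0, 0.004, 0, 0.158, 0, -1, 0, 0, 0.004, 0.001, 0.158, 0, -1
0, 0, 0.004, 0.003, 0.158, 0, -1, 0, 0, 0.004, 0.005, 0.158, 0, -1, 0, 0, 0.004, 0.007, 0.158, 0, -1, 0, 0, 0.004, 0.009, 0.158, 0, -1
```

Call:
apply_moves(moves=[0,0,0,0,0,0,0.35,0,0,0,0,0,0.02,0.35,0,0,0,0,0,0.04,0.35,0,0,0,0,0,0,-1,0,0,0,0,0,0,-1])

```text
clock: 17.03
tool_pos: [0.5136, 0.3814, 0.0068]
orientation: [3.13, 0.255, -0.003]
contact_force: [0.3, 0.1, -3.3]
gripper_width: 0.459
```

Call:
apply_moves(moves=[0,0,0,0,0,0,-1,0,0,0,0,0,0,-1,0,0,0,0,0,-0.12,-1,0,0,0,0,0,-0.16,-1,0,0,0,0,0,-0.16,-1])

```text
clock: 17.45
tool_pos: [0.5125, 0.3805, 0.1164]
orientation: [3.128, 0.255, -0.008]
contact_force: [1.4, 0.2, -2.0]
gripper_width: 0.46
```

Call:
apply_moves(moves=[0,0,0,0,0,-0.16,-1,0,0,0,0,0,-0.14,-1,0,0,0.004,-0.014,0.157,0,-1,0,0,0.004,-0.013,0.157,0,-1,0,0,0.004,-0.011,0.157,0,-1])

```text
clock: 17.87
tool_pos: [0.5227, 0.2634, 0.1939]
orientation: [-3.135, -0.198, -0.003]
contact_force: [0.7, -1.5, -3.2]
gripper_width: 0.456
```

Call:
apply_moves(moves=[0,0,0.004,-0.009,0.157,0,-1,0,0,0.004,-0.007,0.158,0,-1,0,0,0.004,-0.006,0.158,0,-1,0,0,0.004,-0.004,0.158,0,-1,0,0,0.004,-0.002,0.158,0,-1])

```text
clock: 18.28
tool_pos: [0.5345, 0.0651, 0.1925]
orientation: [3.14, 0.097, -0.001]
contact_force: [0.7, -0.5, -3.0]
gripper_width: 0.462
```

```bash
python3 - <<'E'
from h import *
plan([([.55,-.17,.2],-90,-1,None)])
E
```

```text
t 18.28 tcp [0.534 0.065 0.192] x [ 0.998  0.061 -0.   ] y [ 0.061 -0.998  0.   ] z [-0. -0. -1.] F [ 0.7 -0.5 -3. ] w 0.46 q [ 0.08  0.03  1.94 -0.    1.17  1.58]
tilt units [ 0.      0.0001 -0.    ]
  end [ 0.55 -0.17  0.2 ] q6 ~1.27
0, 0, 0.003, 0.001, 0.157, -0.005, -1, 0, 0, 0.003, 0.002, 0.157, -0.005, -1, 0, 0, 0.003, 0.004, 0.157, -0.005, -1, 0, 0, 0.003, 0.006, 0.157, -0.005, -1, 0, 0, 0.003, 0.007, 0.157, -0.005, -1
0, 0, 0.003, 0.009, 0.157, -0.005, -1
```

Call:
apply_moves(moves=[0,0,0.003,0,0.157,0,-1,0,0,0.003,0.002,0.157,0,-1,0,0,0.003,0.004,0.157,0,-1,0,0,0.003,0.006,0.157,0,-1,0,0,0.003,0.007,0.157,0,-1])

```text
clock: 18.7
tool_pos: [0.5477, -0.1308, 0.1925]
orientation: [-3.141, -0.022, 0.001]
contact_force: [0.8, 0.9, -3.2]
gripper_width: 0.456
```

Call:
apply_moves(moves=[0,0,0.003,0.009,0.1,0,-1,0,0,0,0,0,0.08,-1,0,0,0,0,0,0.1,-1,0,0,0,0,0,0,-1,0,0,0,0,0,0,-1])

```text
clock: 19.12
tool_pos: [0.5488, -0.1534, 0.1456]
orientation: [-3.14, -0.008, 0.008]
contact_force: [-0.1, -0.3, -2.5]
gripper_width: 0.463
```

```bash
python3 - <<'E'
from h import *
plan([([.55,-.17,.127],-90,-1,None)])
wlook("w11",.13,.2)
E
```

```text
t 19.12 tcp [ 0.549 -0.153  0.146] x [ 1.     0.005 -0.005] y [ 0.005 -1.    -0.002] z [-0.005  0.002 -1.   ] F [-0.1 -0.3 -2.5] w 0.46 q [-0.32  0.14  1.92  0.    1.09  1.25]
tilt units [-0.0006  0.0017 -0.    ]
  end [ 0.55  -0.17   0.127] q6 ~1.27
0, 0, 0.002, 0.004, 0.067, 0.075, -1
c 0.548 -0.030  L 96 W 28  ang 0  z 0.142 n 10115 px [ 50. 258.]
c 0.552 -0.133  L 107 W 68  ang 84  z 0.180 n 22046 px [242. 290.]
c 0.585 -0.154  L 40 W 13  ang -90  z 0.160 n 2439 px [282. 204.]
```

View pics/w11.png

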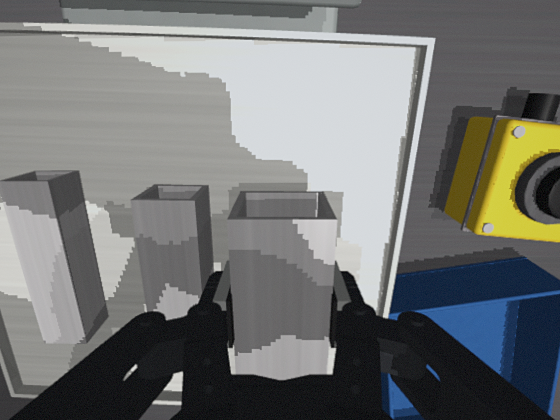

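Call:
apply_moves(moves=[0,0,0,0,0.05,0,-1,0,0,0,0,0,0.05,-1,0,0,0,0,0,0.02,-1,0,0,0,0,0,0,-1,0,0,0,0,0,0,-1])

```text
clock: 19.58
tool_pos: [0.5505, -0.166, 0.1296]
orientation: [-3.141, -0.008, 0.002]
contact_force: [0.1, -1.5, -2.9]
gripper_width: 0.456
```

Call:
apply_moves(moves=[0,0,0,0,0,0,0.25,0,0,0,0,0,0,0.25,0,0,0,0,0,-0.03,0.25,0,0,0,0,0,-0.15,0.25,0,0,0,0,0,-0.15,0.25])

```text
clock: 20.0
tool_pos: [0.5494, -0.1657, 0.2122]
orientation: [-3.14, -0.009, 0.007]
contact_force: [1.2, 0.6, 0.7]
gripper_width: 0.624
```

Call:
apply_moves(moves=[0,0,0,0,-0.16,0,0.25,0,0,0,0,-0.16,0,0.25,0,0,0,0,-0.16,0,0.25,0,0,0,0,-0.16,0,0.25,0,0,0,0,-0.16,0,0.25])

```text
clock: 20.42
tool_pos: [0.5504, 0.0353, 0.2147]
orientation: [-3.141, -0.007, -0.005]
contact_force: [0.7, 0.8, 0.5]
gripper_width: 0.623
```

```bash
python3 - <<'E'
from h import *
dialpic("d12"); panz(); look("t12")
plan([([.628,.198,.12],-90,.2,None)])
E
```

```text
pan floor z 0.1105 n 1836
c 0.551 -0.168  L 80 W 41  ang 1  z 0.154 n 350 px [324. 211.]
c 0.547 -0.033  L 92 W 22  ang -2  z 0.139 n 192 px [281. 216.]
c 0.550 -0.100  L 75 W 29  ang 1  z 0.145 n 230 px [302. 213.]
c 0.675 0.384  L 57 W 9  ang -88  z 0.075 n 41 px [154. 182.]
c 0.631 0.190  L 59 W 26  ang -5  z 0.030 n 134 px [214. 195.]
c 0.518 0.287  L 100 W 42  ang -13  z 0.044 n 410 px [185. 229.]
c 0.436 0.108  L 43 W 33  ang -87  z 0.025 n 103 px [239. 253.]
t 20.57 tcp [0.55  0.036 0.214] x [1.    0.01  0.002] y [ 0.01 -1.   -0.  ] z [ 0.002  0.    -1.   ] F [-0.1 -0.7 -0.3] w 0.63 q [0.02 0.04 1.89 0.   1.21 1.58]
tilt units [-0.0001 -0.0007 -0.    ]
  end [0.628 0.198 0.12 ] q6 ~1.88
0, 0, 0.001, 0.053, -0.107, 0.063, 0.2, 0, 0, 0.001, 0.053, -0.107, 0.063, 0.2, 0, 0, 0.001, 0.053, -0.107, 0.063, 0.2, 0, 0, 0.001, 0.052, -0.107, 0.063, 0.2, 0, 0, 0.001, 0.052, -0.108, 0.063, 0.2
0, 0, 0.001, 0.052, -0.108, 0.063, 0.2
```

View pics/d12.png

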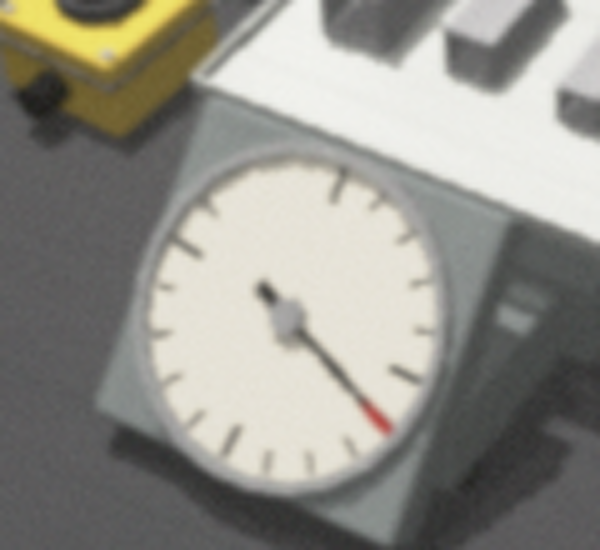

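View pics/t12.png

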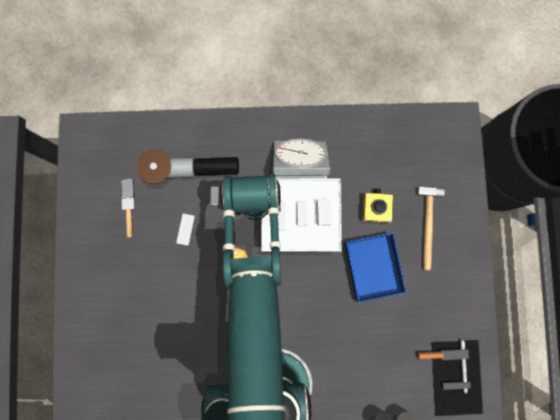

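Call:
apply_moves(moves=[0,0,0.004,0.055,-0.104,0.04,0.1,0,0,0.005,0.055,-0.104,0.06,0.1,0,0,0.005,0.055,-0.104,0.06,0.1,0,0,0.005,0.055,-0.104,0.07,0.1,0,0,0.005,0.055,-0.104,0.08,0.1])

```text
clock: 20.98
tool_pos: [0.6239, 0.1617, 0.1365]
orientation: [-3.139, 0.113, -0.005]
contact_force: [0.1, -0.4, 0.3]
gripper_width: 0.548
```

Call:
apply_moves(moves=[0,0,0.005,0.055,-0.104,0.08,0.1,0,0,0,0,0,0.06,0.1,0,0,0,0,0,0,0.1,0,0,0,0,0,0,0.1])

```text
clock: 21.32
tool_pos: [0.6368, 0.1855, 0.0994]
orientation: [3.137, -0.135, -0.004]
contact_force: [0.3, 0.7, 0.1]
gripper_width: 0.551
```

```bash
python3 - <<'E'
from h import *
wlook("w13")
plan([([.632,.192,.009],-95,0.1,None)])
E
```

```text
c 0.751 0.223  L 226 W 22  ang 89  z 0.059 n 6261 px [198.  40.]
c 0.609 0.009  L 232 W 22  ang -9  z 0.055 n 11008 px [525. 257.]
c 0.710 0.231  L 242 W 25  ang -88  z 0.059 n 7032 px [201. 135.]
c 0.633 0.192  L 61 W 25  ang -3  z 0.026 n 2686 px [272. 225.]
c 0.497 0.300  L 53 W 27  ang -12  z 0.041 n 1080 px [162. 399.]
t 21.37 tcp [0.638 0.186 0.101] x [ 0.996 -0.087  0.   ] y [-0.087 -0.996  0.001] z [-0.    -0.001 -1.   ] F [-0.2 -0.1  0.3] w 0.55 q [ 0.25  0.35  1.75 -0.    1.05  1.9 ]
tilt units [ 0.0002 -0.      0.    ]
  end [0.632 0.192 0.009] q6 ~1.95
0, 0, 0, -0.008, -0.008, 0.122, 0.1, 0, 0, 0, -0.008, -0.008, 0.122, 0.1, 0, 0, 0, -0.008, -0.008, 0.122, 0.1
```

View pics/w13.png

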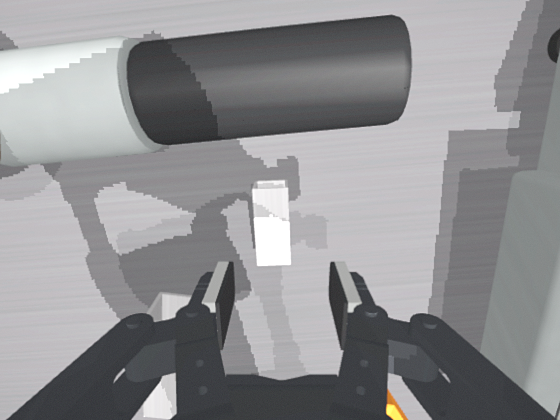

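Call:
apply_moves(moves=[0,0,0,-0.025,-0.022,0.1,0.1,0,0,0,0,0,0.13,0.1,0,0,0,0,0,0.135,0.1,0,0,0,0,0,0,0.1,0,0,0,0,0,0,-1])

```text
clock: 21.78
tool_pos: [0.6303, 0.1914, 0.0087]
orientation: [3.137, -0.137, -0.005]
contact_force: [-0.3, -0.1, 0.9]
gripper_width: 0.423
```

Call:
apply_moves(moves=[0,0,0,0,0,0,-1,0,0,0,0,0,0,-1,0,0,0,0,0,0,-1])

```text
clock: 22.03
tool_pos: [0.6339, 0.1932, 0.0123]
orientation: [-3.137, 0.135, -0.008]
contact_force: [-0.2, 0.1, -0.6]
gripper_width: 0.275
```

```bash
python3 - <<'E'
from h import *
plan([([.632,.192,.24],-95,-1,None),([.40,-.34,.24],-95,-1,None),([.38,-.34,.09],-95,-1,None)])
E
```

```text
t 22.03 tcp [0.634 0.193 0.012] x [ 0.996 -0.086  0.005] y [-0.086 -0.996 -0.002] z [ 0.005  0.001 -1.   ] F [-0.2  0.1 -0.6] w 0.28 q [ 0.26  0.44  1.8  -0.    0.89  1.92]
tilt units [-0.0005 -0.0015  0.    ]
  end [0.632 0.192 0.24 ] q6 ~1.95
  end [ 0.4  -0.34  0.24] q6 ~0.95
  end [ 0.38 -0.34  0.09] q6 ~0.93
0, 0, 0, -0.001, 0.001, -0.152, -1, 0, 0, 0, -0.001, 0.001, -0.152, -1, 0, 0, 0, -0.001, 0.001, -0.152, -1, 0, 0, 0, -0.001, 0.001, -0.152, -1, 0, 0, 0, -0.001, 0.001, -0.152, -1
0, 0, 0, -0.001, 0.001, -0.152, -1, 0, 0, 0, -0.049, 0.147, 0, -1, 0, 0, 0, -0.049, 0.147, 0, -1, 0, 0, 0, -0.049, 0.147, 0, -1, 0, 0, 0, -0.049, 0.147, 0, -1
0, 0, 0, -0.049, 0.147, 0, -1, 0, 0, 0, -0.049, 0.147, 0, -1, 0, 0, 0, -0.049, 0.147, 0, -1, 0, 0, 0, -0.049, 0.147, 0, -1, 0, 0, 0, -0.049, 0.147, 0, -1
0, 0, 0, -0.049, 0.147, 0, -1, 0, 0, 0, -0.049, 0.147, 0, -1, 0, 0, 0, -0.049, 0.147, 0, -1, 0, 0, 0, -0.049, 0.147, 0, -1, 0, 0, 0, -0.049, 0.147, 0, -1
0, 0, 0, -0.049, 0.147, 0, -1, 0, 0, 0, -0.02, 0.002, 0.15, -1, 0, 0, 0, -0.02, 0.002, 0.15, -1, 0, 0, 0, -0.02, 0.002, 0.15, -1, 0, 0, 0, -0.02, 0.002, 0.15, -1
```

```bash
python3 - <<'E'
from h import *
plan([([.632,.192,.15],-95,-1,None),([.385,.10,.16],-90,-1,None),([.385,-.15,.16],-85,-1,None),([.428,-.33,.16],-81,-1,None)])
E
```

```text
t 22.03 tcp [0.634 0.193 0.012] x [ 0.996 -0.086  0.005] y [-0.086 -0.996 -0.002] z [ 0.005  0.001 -1.   ] F [-0.2  0.1 -0.6] w 0.28 q [ 0.26  0.44  1.8  -0.    0.89  1.92]
tilt units [-0.0005 -0.0015  0.    ]
  end [0.632 0.192 0.15 ] q6 ~1.95
  end [0.385 0.1   0.16 ] q6 ~1.82
  end [ 0.385 -0.15   0.16 ] q6 ~1.11
  end [ 0.428 -0.33   0.16 ] q6 ~0.76
0, 0, 0, -0.002, 0.001, -0.138, -1, 0, 0, 0, -0.002, 0.001, -0.138, -1, 0, 0, 0, -0.002, 0.001, -0.138, -1, 0, 0, 0, -0.002, 0.001, -0.138, -1, 0, 0, -0.004, -0.136, 0.065, -0.006, -1
0, 0, -0.004, -0.137, 0.063, -0.006, -1, 0, 0, -0.004, -0.138, 0.061, -0.006, -1, 0, 0, -0.004, -0.138, 0.06, -0.006, -1, 0, 0, -0.004, -0.139, 0.058, -0.006, -1, 0, 0, -0.004, -0.14, 0.056, -0.006, -1
0, 0, -0.004, -0.14, 0.054, -0.006, -1, 0, 0, -0.004, 0, 0.143, 0, -1, 0, 0, -0.004, -0.002, 0.143, 0, -1, 0, 0, -0.004, -0.004, 0.143, 0, -1, 0, 0, -0.004, -0.005, 0.143, 0, -1
0, 0, -0.004, -0.007, 0.143, 0, -1, 0, 0, -0.004, -0.009, 0.143, 0, -1, 0, 0, -0.004, -0.011, 0.142, 0, -1, 0, 0, -0.004, 0.022, 0.146, 0, -1, 0, 0, -0.004, 0.02, 0.147, 0, -1
0, 0, -0.004, 0.018, 0.147, 0, -1, 0, 0, -0.004, 0.016, 0.147, 0, -1, 0, 0, -0.004, 0.014, 0.147, 0, -1
```

Call:
apply_moves(moves=[0,0,0,0,0,-0.13,-1,0,0,0,0,0,-0.14,-1,0,0,0,0,0,-0.14,-1,0,0,0,0,0,-0.14,-1,0,0,-0.004,-0.136,0.065,0,-1])

```text
clock: 22.45
tool_pos: [0.6084, 0.1831, 0.1597]
orientation: [-3.132, 0.114, -0.039]
contact_force: [2.0, 0.7, 1.8]
gripper_width: 0.275
```

Call:
apply_moves(moves=[0,0,-0.004,-0.137,0.063,0,-1,0,0,-0.004,-0.138,0.061,0,-1,0,0,-0.004,-0.138,0.06,0,-1,0,0,-0.004,-0.139,0.058,0,-1,0,0,-0.004,-0.14,0.056,0,-1])

```text
clock: 22.87
tool_pos: [0.419, 0.1131, 0.148]
orientation: [-3.141, 0.015, -0.005]
contact_force: [-0.5, -0.7, 0.3]
gripper_width: 0.275
```

Call:
apply_moves(moves=[0,0,-0.004,-0.14,0.054,0,-1,0,0,-0.004,0,0.143,0,-1,0,0,-0.004,-0.002,0.143,0,-1,0,0,-0.004,-0.004,0.143,0,-1,0,0,-0.004,-0.005,0.143,0,-1])

```text
clock: 23.28
tool_pos: [0.3854, -0.0439, 0.1486]
orientation: [3.139, 0.086, 0.007]
contact_force: [1.1, -0.4, -0.6]
gripper_width: 0.276
```

Call:
apply_moves(moves=[0,0,-0.004,-0.007,0.143,0,-1,0,0,-0.004,-0.009,0.143,0,-1,0,0,-0.004,-0.01,0.142,0,-1,0,0,-0.004,0.022,0.146,0,-1,0,0,-0.004,0.02,0.147,0,-1])

```text
clock: 23.7
tool_pos: [0.4032, -0.2241, 0.1485]
orientation: [3.134, 0.18, 0.005]
contact_force: [1.1, -0.7, 0.0]
gripper_width: 0.273
```

Call:
apply_moves(moves=[0,0,-0.004,0.018,0.147,0,-1,0,0,-0.004,0.016,0.147,0,-1,0,0,-0.004,0.014,0.147,0,-1,0,0,0,0,0,0,-1])

```text
clock: 24.03
tool_pos: [0.4314, -0.3366, 0.1491]
orientation: [3.126, 0.235, 0.007]
contact_force: [0.6, -1.0, 1.3]
gripper_width: 0.274
```

```bash
python3 - <<'E'
from h import *
plan([([.428,-.33,.025],-81,-1,None)])
r,W,m=cloud("wrist"); cv2.imwrite("pics/w14.png",r["color"][:,:,::-1])
hs=cv2.cvtColor(r["color"],cv2.COLOR_RGB2HSV); k=(hs[...,0]>105)&(hs[...,0]<125)&(hs[...,1]>120)&m
P=W[k&(abs(W[...,2]-.058)<.005)]; print(P[:,:2].min(0),P[:,:2].max(0))
E
```

```text
t 24.03 tcp [ 0.431 -0.337  0.149] x [0.989 0.15  0.004] y [ 0.15  -0.989  0.007] z [ 0.005 -0.007 -1.   ] F [ 0.6 -1.   1.3] w 0.27 q [-0.71  0.09  1.97 -0.    1.08  0.71]
tilt units [ 0.0023 -0.0013 -0.    ]
  end [ 0.428 -0.33   0.025] q6 ~0.76
0, 0, -0.001, -0.002, -0.007, 0.124, -1, 0, 0, -0.001, -0.002, -0.007, 0.124, -1, 0, 0, -0.001, -0.002, -0.007, 0.124, -1, 0, 0, -0.001, -0.002, -0.007, 0.124, -1
[ 0.26858944 -0.42013912] [ 0.48660322 -0.24200978]
```

View pics/w14.png

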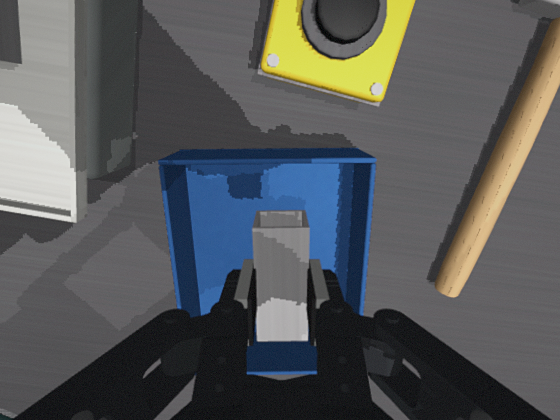

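Call:
apply_moves(moves=[0,0,0,0,-0.02,0.1,-1,0,0,0,0,0,0.14,-1,0,0,0,0,0,0.14,-1,0,0,0,0,0,0.11,-1,0,0,0,0,0,0,-1])

```text
clock: 24.5
tool_pos: [0.4239, -0.3201, 0.0192]
orientation: [-3.125, -0.24, 0.012]
contact_force: [-1.2, 1.5, -1.4]
gripper_width: 0.271
```

Call:
apply_moves(moves=[0,0,0,0,0,0,-0.1,0,0,0,0,0,0,-0.1,0,0,0,0,0,0,-0.1,0,0,0,0,0,-0.1,-0.1,0,0,0,0,0,-0.15,-0.1])

```text
clock: 24.92
tool_pos: [0.4265, -0.3231, 0.0859]
orientation: [-3.129, -0.24, 0.005]
contact_force: [-0.1, -0.4, -0.5]
gripper_width: 0.452
```

Call:
apply_moves(moves=[0,0,0,0,0,-0.15,0,0,0,0,0,0,-0.15,0,0,0,0,0,0,0,0.3])

```text
clock: 25.17
tool_pos: [0.4338, -0.3292, 0.1738]
orientation: [3.118, 0.239, 0.023]
contact_force: [1.0, -1.2, 1.4]
gripper_width: 0.629
```

```bash
python3 - <<'E'
from h import *
r,W,m=cloud("wrist"); cv2.imwrite("pics/w15.png",r["color"][:,:,::-1])
look()
plan([([.385,-.15,.16],-90,.3,None),([.385,.10,.16],-96,.3,None),([.519,.289,.12],-103,.3,None)])
E
```

```text
c 0.674 0.385  L 55 W 9  ang -89  z 0.077 n 37 px [153. 182.]
c 0.519 0.286  L 104 W 42  ang -12  z 0.045 n 412 px [185. 229.]
c 0.403 0.106  L 111 W 56  ang 26  z 0.025 n 447 px [240. 262.]
t 25.27 tcp [ 0.431 -0.327  0.167] x [0.988 0.152 0.007] y [ 0.152 -0.988  0.008] z [ 0.008 -0.007 -1.   ] F [ 0.3  1.2 -0.3] w 0.65 q [-0.69  0.05  1.97  0.    1.11  0.72]
tilt units [ 0.0025 -0.0022 -0.    ]
  end [ 0.385 -0.15   0.16 ] q6 ~1.20
  end [0.385 0.1   0.16 ] q6 ~1.93
  end [0.519 0.289 0.12 ] q6 ~2.31
0, 0, 0.01, -0.015, -0.145, 0.006, 0.3, 0, 0, 0.01, -0.019, -0.145, 0.006, 0.3, 0, 0, 0.01, -0.024, -0.144, 0.006, 0.3, 0, 0, 0.01, -0.028, -0.143, 0.006, 0.3, 0, 0, 0.01, -0.032, -0.142, 0.006, 0.3
0, 0, 0.005, 0, -0.143, 0, 0.3, 0, 0, 0.005, -0.002, -0.143, 0, 0.3, 0, 0, 0.005, -0.004, -0.143, 0, 0.3, 0, 0, 0.005, -0.006, -0.143, 0, 0.3, 0, 0, 0.005, -0.009, -0.143, 0, 0.3
0, 0, 0.005, -0.011, -0.142, 0, 0.3, 0, 0, 0.005, -0.013, -0.142, 0, 0.3, 0, 0, 0.006, 0.076, -0.135, 0.027, 0.3, 0, 0, 0.006, 0.073, -0.136, 0.027, 0.3, 0, 0, 0.006, 0.07, -0.138, 0.027, 0.3
0, 0, 0.006, 0.067, -0.139, 0.027, 0.3, 0, 0, 0.006, 0.064, -0.14, 0.027, 0.3, 0, 0, 0.006, 0.062, -0.142, 0.027, 0.3
```

View pics/w15.png

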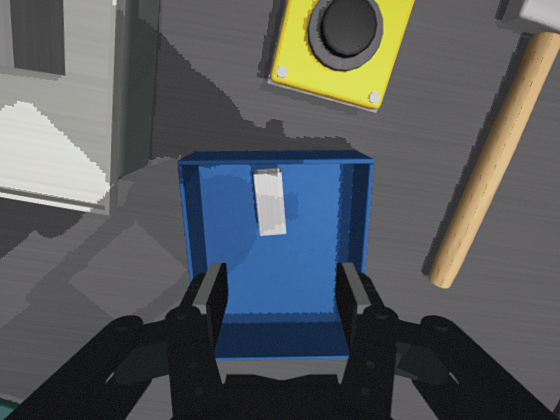

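Call:
apply_moves(moves=[0,0,0.01,-0.015,-0.145,0,0.4,0,0,0.01,-0.02,-0.145,0,0.4,0,0,0.01,-0.024,-0.144,0,0.4,0,0,0.01,-0.028,-0.143,0,0.4,0,0,0.01,-0.032,-0.142,0,0.4])

```text
clock: 25.68
tool_pos: [0.381, -0.1465, 0.161]
orientation: [-3.141, 0.011, 0.001]
contact_force: [1.3, 1.1, -0.3]
gripper_width: 0.695
```

Call:
apply_moves(moves=[0,0,0.005,0,-0.143,0,0.4,0,0,0.005,0,-0.143,0,0.4,0,0,0.005,-0.004,-0.143,0,0.4,0,0,0.005,-0.006,-0.143,0,0.4,0,0,0.005,-0.009,-0.143,0,0.4])

```text
clock: 26.1
tool_pos: [0.383, 0.0323, 0.1614]
orientation: [-3.139, 0.132, -0.0]
contact_force: [0.6, 0.2, 0.3]
gripper_width: 0.696
```

Call:
apply_moves(moves=[0,0,0.005,-0.01,-0.142,0,0.4,0,0,0.005,-0.013,-0.142,0,0.4,0,0,0.006,0.076,-0.135,0.03,0.4,0,0,0.006,0.073,-0.136,0.03,0.4,0,0,0.006,0.07,-0.138,0.03,0.4])

```text
clock: 26.52
tool_pos: [0.4524, 0.198, 0.1387]
orientation: [-3.13, 0.267, -0.001]
contact_force: [1.3, -1.0, -0.1]
gripper_width: 0.698
```

Call:
apply_moves(moves=[0,0,0.006,0.067,-0.139,0.03,0.4,0,0,0.006,0.064,-0.14,0.03,0.4,0,0,0.006,0.06,-0.12,0.03,0.4,0,0,0,0,0,0,0.4,0,0,0,0,0,0,0.4])

```text
clock: 26.93
tool_pos: [0.5175, 0.2858, 0.1148]
orientation: [3.12, -0.353, -0.004]
contact_force: [-0.2, -0.4, -0.5]
gripper_width: 0.701
```

```bash
python3 - <<'E'
from h import *
wlook("w16")
plan([([.52,.289,.009],-102.5,0.4,None)])
E
```

```text
c 0.571 0.484  L 141 W 28  ang -5  z 0.020 n 3539 px [ 28. 204.]
c 0.519 0.288  L 101 W 40  ang -12  z 0.041 n 7258 px [276. 215.]
c 0.406 0.108  L 116 W 57  ang 26  z 0.021 n 6046 px [506. 285.]
t 26.98 tcp [0.517 0.285 0.115] x [ 0.975 -0.224 -0.002] y [-0.224 -0.975  0.002] z [-0.003 -0.002 -1.   ] F [ 0.3 -0.1  0.2] w 0.70 q [ 0.46  0.21  1.9  -0.    1.04  2.26]
tilt units [0.0007 0.0007 0.    ]
  end [0.52  0.289 0.009] q6 ~2.30
0, 0, -0.001, 0.003, -0.006, 0.142, 0.4, 0, 0, -0.001, 0.003, -0.006, 0.142, 0.4, 0, 0, -0.001, 0.003, -0.006, 0.142, 0.4
```

View pics/w16.png

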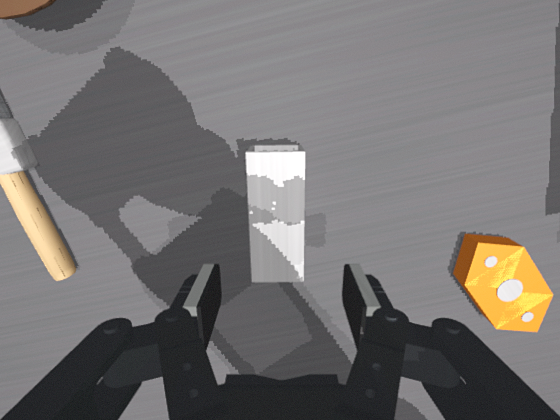

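Call:
apply_moves(moves=[0,0,0,0.01,-0.014,0.12,0.4,0,0,0,0,0,0.15,0.4,0,0,0,0,0,0.14,0.4,0,0,0,0,0,0,0.4,0,0,0,0,0,0,-1])

```text
clock: 27.4
tool_pos: [0.5183, 0.2856, 0.0125]
orientation: [3.118, -0.357, -0.008]
contact_force: [-0.1, -0.2, -0.3]
gripper_width: 0.574
```

Call:
apply_moves(moves=[0,0,0,0,0,0,-1,0,0,0,0,0,0,-1,0,0,0,0,0,0,-1,0,0,0,0,0,0,-1])

```text
clock: 27.73
tool_pos: [0.5223, 0.2884, 0.016]
orientation: [-3.12, 0.356, -0.004]
contact_force: [-0.3, 0.4, -3.5]
gripper_width: 0.451
```

```bash
python3 - <<'E'
from h import *
plan([([.52,.289,.15],-102.5,-1,None),([.385,.10,.16],-96,-1,None),([.385,-.15,.16],-87,-1,None),([.338,-.345,.16],-81,-1,None)])
E
```

```text
t 27.73 tcp [0.522 0.288 0.016] x [ 0.974 -0.225  0.002] y [-0.225 -0.974 -0.002] z [ 0.003  0.001 -1.   ] F [-0.3  0.4 -3.5] w 0.45 q [ 0.46  0.33  1.95 -0.    0.85  2.26]
tilt units [-0.0006 -0.0007  0.    ]
  end [0.52  0.289 0.15 ] q6 ~2.30
  end [0.385 0.1   0.16 ] q6 ~1.93
  end [ 0.385 -0.15   0.16 ] q6 ~1.15
  end [ 0.338 -0.345  0.16 ] q6 ~0.62
0, 0, -0.001, -0.002, 0, -0.134, -1, 0, 0, -0.001, -0.002, 0, -0.134, -1, 0, 0, -0.001, -0.002, 0, -0.134, -1, 0, 0, -0.001, -0.002, 0, -0.134, -1, 0, 0, -0.006, -0.061, 0.142, -0.007, -1
0, 0, -0.006, -0.063, 0.141, -0.007, -1, 0, 0, -0.006, -0.066, 0.14, -0.007, -1, 0, 0, -0.006, -0.069, 0.139, -0.007, -1, 0, 0, -0.006, -0.071, 0.138, -0.007, -1, 0, 0, -0.006, -0.074, 0.136, -0.007, -1
0, 0, -0.007, 0.015, 0.142, 0, -1, 0, 0, -0.007, 0.012, 0.142, 0, -1, 0, 0, -0.007, 0.009, 0.143, 0, -1, 0, 0, -0.007, 0.005, 0.143, 0, -1, 0, 0, -0.007, 0.002, 0.143, 0, -1
0, 0, -0.007, -0.001, 0.143, 0, -1, 0, 0, -0.007, -0.004, 0.143, 0, -1, 0, 0, -0.007, -0.046, 0.154, 0, -1, 0, 0, -0.007, -0.049, 0.153, 0, -1, 0, 0, -0.007, -0.052, 0.152, 0, -1
0, 0, -0.007, -0.055, 0.151, 0, -1, 0, 0, -0.007, -0.058, 0.149, 0, -1
```

Call:
apply_moves(moves=[0,0,0,0,0,-0.13,-1,0,0,0,0,0,-0.15,-1,0,0,0,0,0,-0.15,-1,0,0,0,0,0,-0.15,-1,0,0,-0.006,-0.061,0.142,-0.04,-1])

```text
clock: 28.15
tool_pos: [0.5067, 0.2627, 0.179]
orientation: [-3.113, 0.322, -0.026]
contact_force: [2.9, -0.4, -0.1]
gripper_width: 0.46
```

Call:
apply_moves(moves=[0,0,-0.006,-0.063,0.141,0,-1,0,0,-0.006,-0.066,0.14,0,-1,0,0,-0.006,-0.07,0.139,0,-1,0,0,-0.006,-0.072,0.138,0,-1,0,0,-0.006,-0.074,0.136,0,-1])

```text
clock: 28.57
tool_pos: [0.3825, 0.0993, 0.1695]
orientation: [3.137, -0.176, 0.002]
contact_force: [0.4, -0.8, -2.4]
gripper_width: 0.452
```

Call:
apply_moves(moves=[0,0,-0.007,0.015,0.142,0,-1,0,0,-0.007,0.012,0.142,0,-1,0,0,-0.007,0.009,0.143,0,-1,0,0,-0.007,0.005,0.143,0,-1,0,0,-0.007,0.002,0.143,0,-1])

```text
clock: 28.98
tool_pos: [0.3819, -0.0799, 0.1701]
orientation: [3.141, -0.004, 0.004]
contact_force: [0.3, 0.6, -2.4]
gripper_width: 0.456
```

Call:
apply_moves(moves=[0,0,-0.007,0,0.143,0,-1,0,0,-0.007,-0.004,0.143,0,-1,0,0,-0.007,-0.046,0.154,0,-1,0,0,-0.007,-0.049,0.153,0,-1,0,0,-0.007,-0.052,0.152,0,-1])

```text
clock: 29.4
tool_pos: [0.3513, -0.2685, 0.17]
orientation: [3.136, 0.168, 0.002]
contact_force: [1.1, 0.7, -3.0]
gripper_width: 0.455
```

Call:
apply_moves(moves=[0,0,-0.007,-0.055,0.151,0,-1,0,0,-0.007,-0.058,0.12,0,-1,0,0,0,0,0,0,-1,0,0,0,0,0,0,-1])

```text
clock: 29.73
tool_pos: [0.3311, -0.3388, 0.1697]
orientation: [3.133, 0.229, 0.001]
contact_force: [0.1, 1.1, -4.8]
gripper_width: 0.458
```

```bash
python3 - <<'E'
from h import *
plan([([.338,-.34,.025],-81,-1,None)])
r,W,m=cloud("wrist"); cv2.imwrite("pics/w17.png",r["color"][:,:,::-1])
r=eyes.read_camera("scene"); cv2.imwrite("pics/s17.png",r["color"][:,:,::-1])
E
```

```text
t 29.73 tcp [ 0.331 -0.339  0.17 ] x [0.989 0.145 0.001] y [ 0.145 -0.989  0.001] z [ 0.001 -0.001 -1.   ] F [ 0.1  1.1 -4.8] w 0.46 q [-0.85 -0.07  2.09  0.    1.12  0.58]
tilt units [ 0.0002 -0.0002 -0.    ]
  end [ 0.338 -0.34   0.025] q6 ~0.63
0, 0, -0.001, 0.007, 0.002, 0.145, -1, 0, 0, -0.001, 0.007, 0.002, 0.145, -1, 0, 0, -0.001, 0.007, 0.002, 0.145, -1, 0, 0, -0.001, 0.007, 0.002, 0.145, -1
```

View pics/w17.png

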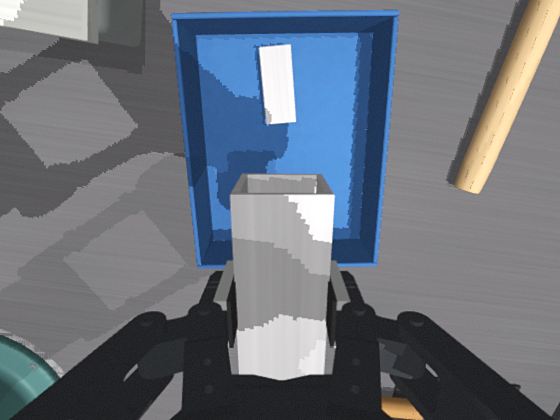

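```bash
python3 - <<'E'
from h import *
r,W,m=cloud("wrist")
hs=cv2.cvtColor(r["color"],cv2.COLOR_RGB2HSV); k=(hs[...,0]>105)&(hs[...,0]<125)&(hs[...,1]>120)&m
blobs(W,k,.052,.066,30)
k=k&(abs(W[...,2]-.059)<.004); P=W[k]; b=cv2.minAreaRect((P[:,:2]*1000).astype(np.float32)); print(b)
blobs(W,m&(r["z_map"]>.15)&~((hs[...,1]>120)),.02,.04,300)
for y in(50,150):print(W[265-0,[y,280,330]])
o,M=st()
print(proj(r,[[.374+.1*.988*s-.156*.08*t,-.341+.156*.1*s+.08*.988*t,.06] for s in(-1,1) for t in(-1,1)]))
E
```

```text
c 0.376 -0.336  L 199 W 160  ang 9  z 0.060 n 5725 px [290. 107.]
((376.0508117675781, -336.0946044921875), (199.1511688232422, 159.9202117919922), 9.0499267578125)
c 0.452 -0.195  L 45 W 20  ang -42  z 0.038 n 583 px [132.  24.]
c 0.443 -0.523  L 165 W 22  ang -6  z 0.026 n 4463 px [515.  96.]
c 0.427 -0.323  L 60 W 25  ang 13  z 0.030 n 2331 px [281.  85.]
c 0.047 -0.056  L 50 W 9  ang 38  z 0.037 n 689 px [ 13. 394.]
[[ 0.20982564 -0.09702355  0.00038947]
 [ 0.34983342 -0.33373541  0.19317013]
 [ 0.35298235 -0.35420197  0.19335761]]
[[ 2.26565442e-01 -2.07204525e-01 -1.91265279e-04]
 [ 3.49833424e-01 -3.33735406e-01  1.93170134e-01]
 [ 3.52982351e-01 -3.54201966e-01  1.93357614e-01]]
t 29.88 tcp [ 0.332 -0.336  0.169] x [0.989 0.15  0.   ] y [ 0.15  -0.989 -0.001] z [ 0.     0.001 -1.   ] F [ 0.5  0.1 -3.2] w 0.45 q [-0.84 -0.07  2.09  0.    1.13  0.58]
[[383.81833894 270.56106142]
 [203.71427633 271.91855328]
 [409.78117759  14.34954508]
 [179.90272567  16.21694742]]
```

Call:
apply_moves(moves=[0,0,0,0.026,0.02,0.1,-1,0,0,0,0,0,0.13,-1,0,0,0,0,0,0.13,-1,0,0,0,0,0,0.13,-1,0,0,0,0,0,0,-1])

```text
clock: 30.3
tool_pos: [0.3355, -0.335, 0.0404]
orientation: [-3.122, -0.238, 0.012]
contact_force: [-0.9, 1.3, -4.8]
gripper_width: 0.452
```

```bash
python3 - <<'E'
from h import *
plan([([.338,-.34,.022],-81,-1,None)])
r,W,m=cloud("wrist"); cv2.imwrite("pics/w18.png",r["color"][:,:,::-1])
E
```

```text
t 30.30 tcp [ 0.335 -0.335  0.04 ] x [ 0.988  0.152 -0.007] y [ 0.152 -0.988 -0.011] z [-0.008  0.01  -1.   ] F [-0.9  1.3 -4.8] w 0.45 q [-0.84  0.1   2.19  0.    0.87  0.58]
tilt units [-0.0034  0.0022 -0.    ]
  end [ 0.338 -0.34   0.022] q6 ~0.63
0, 0, -0.002, 0.007, 0.021, 0.074, -1
```

View pics/w18.png

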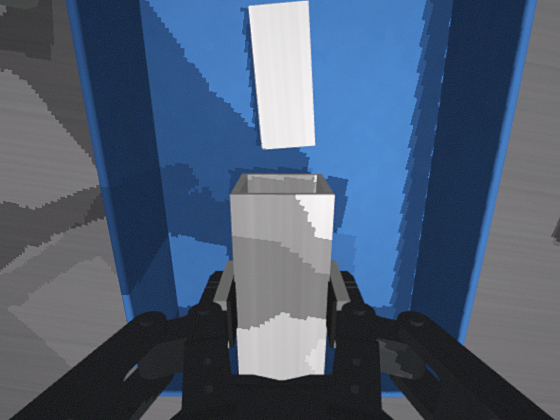

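Call:
apply_moves(moves=[0,0,0,0,0,0.05,-1,0,0,0,0,0,0.02,-1,0,0,0,0,0,0,-1,0,0,0,0,0,0,0.3,0,0,0,0,0,0,0.3])

```text
clock: 30.77
tool_pos: [0.3404, -0.3424, 0.0312]
orientation: [3.13, 0.236, 0.004]
contact_force: [-0.0, 0.4, 0.9]
gripper_width: 0.652
```

Call:
apply_moves(moves=[0,0,0,0,0,0,0.3,0,0,0,0,0,-0.08,0.3,0,0,0,0,0,-0.15,0.3,0,0,0,0,0,-0.15,0.2,0,0,0,0,0,-0.15,0])

```text
clock: 31.18
tool_pos: [0.3388, -0.3411, 0.1638]
orientation: [3.132, 0.235, 0.001]
contact_force: [0.1, -0.4, -0.6]
gripper_width: 0.505
```

```bash
python3 - <<'E'
from h import *
r,W,m=cloud("wrist"); cv2.imwrite("pics/w19.png",r["color"][:,:,::-1])
dialpic("d19"); panz()
r,W,m=cloud("top"); cv2.imwrite("pics/t19.png",r["color"][:,:,::-1])
B=blobs(W,m&(W[...,0]>.45)&(W[...,0]<.66)&(W[...,1]>-.42)&(W[...,1]<-.29),.066,.1,10)
r,W,m=cloud("scene"); B=blobs(W,m&(W[...,0]>.45)&(W[...,0]<.66)&(W[...,1]>-.42)&(W[...,1]<-.29),.068,.1,10)
plan([([.58,-.353,.17],-81,-1,None)])
E
```

```text
pan floor z 0.1100 n 2213
c 0.551 -0.168  L 80 W 40  ang -0  z 0.154 n 350 px [324. 211.]
c 0.547 -0.032  L 95 W 25  ang 1  z 0.139 n 240 px [280. 215.]
c 0.550 -0.100  L 76 W 29  ang 1  z 0.145 n 230 px [302. 213.]
c 0.572 -0.358  L 53 W 49  ang -47  z 0.083 n 177 px [379. 206.]
c 0.574 -0.348  L 46 W 45  ang -36  z 0.082 n 158 px [180. 185.]
t 31.43 tcp [ 0.339 -0.341  0.162] x [0.989 0.149 0.001] y [ 0.149 -0.989  0.001] z [ 0.001 -0.001 -1.   ] F [-0.1  0.5 -0.2] w 0.50 q [-0.84 -0.05  2.08 -0.    1.11  0.58]
tilt units [ 0.0004 -0.0003  0.    ]
  end [ 0.58  -0.353  0.17 ] q6 ~0.87
0, 0, 0, 0.158, 0.032, -0.005, -1, 0, 0, 0, 0.158, 0.032, -0.005, -1, 0, 0, 0, 0.158, 0.032, -0.005, -1, 0, 0, 0, 0.158, 0.032, -0.005, -1, 0, 0, 0, 0.157, 0.032, -0.005, -1
0, 0, 0, 0.157, 0.033, -0.005, -1
```

View pics/w19.png

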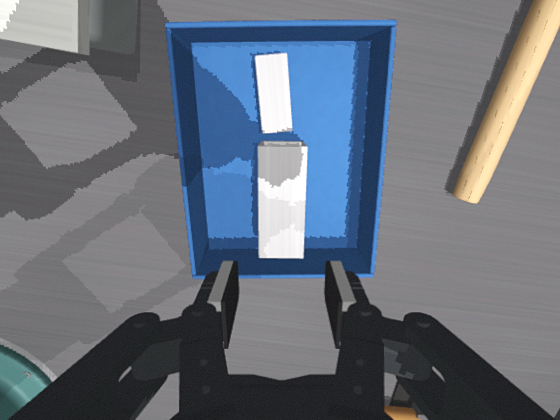

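View pics/d19.png

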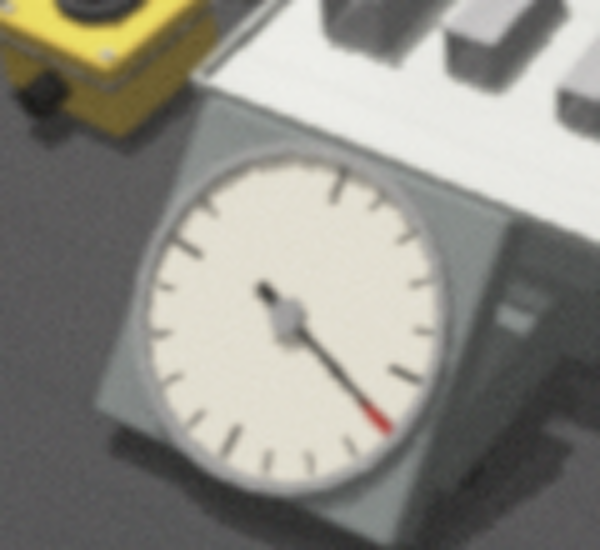

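View pics/t19.png

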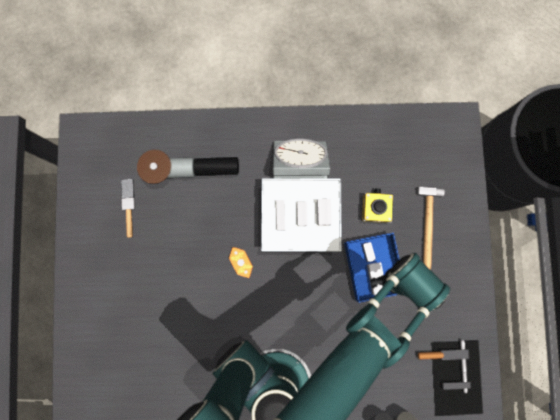

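Call:
apply_moves(moves=[0,0,0,0.12,0.025,0,-1,0,0,0,0.15,0.03,0,-1,0,0,0,0.15,0.032,0,-1,0,0,0,0.15,0.032,0,-1,0,0,0,0.15,0.032,0,-1])

```text
clock: 31.85
tool_pos: [0.5229, -0.3506, 0.1588]
orientation: [-3.13, -0.235, 0.005]
contact_force: [-0.5, -0.2, 0.5]
gripper_width: 0.002
```

Call:
apply_moves(moves=[0,0,0,0.15,0.03,0,-1,0,0,0,0.05,0.01,0,-1,0,0,0,0,0,0,-1,0,0,0,0,0,0,-1])

```text
clock: 32.18
tool_pos: [0.5726, -0.353, 0.1585]
orientation: [-3.13, -0.237, 0.007]
contact_force: [-0.9, -0.1, -0.6]
gripper_width: 0.005
```

```bash
python3 - <<'E'
from h import *
r,W,m=cloud("wrist"); cv2.imwrite("pics/w20.png",r["color"][:,:,::-1])
B=blobs(W,m&(W[...,0]>.5)&(W[...,1]<-.3)&(W[...,1]>-.41)&(r["z_map"]>.15),.072,.09,30)
plan([([.573,-.353,.1],-81,-1,None)])
E
```

```text
c 0.574 -0.356  L 37 W 37  ang 84  z 0.081 n 1944 px [285. 218.]
t 32.23 tcp [ 0.572 -0.353  0.159] x [ 0.989  0.15  -0.004] y [ 0.15  -0.989 -0.003] z [-0.004  0.002 -1.   ] F [0.2 0.1 0.6] w -0.00 q [-0.59  0.31  1.68 -0.    1.16  0.83]
tilt units [-0.0009  0.0012 -0.    ]
  end [ 0.573 -0.353  0.1  ] q6 ~0.86
0, 0, -0.001, 0.002, 0, 0.118, -1, 0, 0, -0.001, 0.002, 0, 0.118, -1
```

View pics/w20.png

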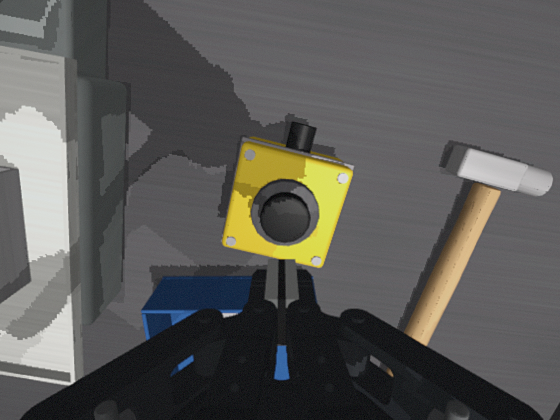

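Call:
apply_moves(moves=[0,0,0,0.008,0.01,0.12,-1,0,0,0,0,0,0.12,-1,0,0,0,0,0,0,-1,0,0,0,0,0,0,-1])

```text
clock: 32.57
tool_pos: [0.5723, -0.3549, 0.0988]
orientation: [-3.129, -0.233, 0.009]
contact_force: [0.5, 0.6, 0.2]
gripper_width: -0.002
```

Call:
apply_moves(moves=[0,0,0,0,0,0.06,-1,0,0,0,0,0,0.02,-1,0,0,0,0,0,0,-1,0,0,0,0,0,0,-1])

```text
clock: 32.9
tool_pos: [0.5759, -0.3564, 0.082]
orientation: [3.133, 0.235, 0.0]
contact_force: [1.0, -0.0, -0.4]
gripper_width: -0.001
```

Call:
apply_moves(moves=[0,0,0,0,0,0.02,-1,0,0,0,0,0,0.016,-1,0,0,0,0,0,0,-1,0,0,0,0,0,0,-1])

```text
clock: 33.23
tool_pos: [0.577, -0.3571, 0.0739]
orientation: [3.131, 0.235, 0.003]
contact_force: [0.9, -0.8, 4.2]
gripper_width: 0.003
```

Call:
apply_moves(moves=[0,0,0,0,0,0.008,-1,0,0,0,0,0,0.004,-1,0,0,0,0,0,0,-1,0,0,0,0,0,0,-1])

```text
clock: 33.57
tool_pos: [0.577, -0.357, 0.072]
orientation: [3.131, 0.235, 0.004]
contact_force: [-1.2, -0.4, 10.0]
gripper_width: 0.0
```

Call:
apply_moves(moves=[0,0,0,0,0,0.003,-1,0,0,0,0,0,0,-1,0,0,0,0,0,0,-1])

```text
clock: 33.82
tool_pos: [0.5771, -0.3571, 0.072]
orientation: [3.131, 0.235, 0.004]
contact_force: [-3.0, 0.3, 13.0]
gripper_width: 0.001
```

Call:
apply_moves(moves=[0,0,0,0,0,-0.04,-1,0,0,0,0,0,-0.08,-1,0,0,0,0,0,-0.15,-1,0,0,0,0,0,-0.15,-1,0,0,0,0,0,-0.1,-1])

```text
clock: 34.23
tool_pos: [0.5763, -0.3564, 0.202]
orientation: [3.132, 0.235, 0.002]
contact_force: [0.9, 0.0, 0.6]
gripper_width: -0.003
```

Call:
apply_moves(moves=[0,0,0,-0.1,0,0,-1,0,0,0,-0.15,0,0,-1,0,0,0,-0.15,0,0,-1,0,0,0,0,0,0,-1])

```text
clock: 34.57
tool_pos: [0.4706, -0.3706, 0.1974]
orientation: [-3.13, -0.232, 0.01]
contact_force: [-0.3, 0.1, -0.8]
gripper_width: -0.007
```

```bash
python3 - <<'E'
from h import *
st(); dialpic("d21"); panz(); look()
r,W,m=cloud("wrist"); 
B=blobs(W,m&(W[...,0]>.5)&(W[...,1]<-.3)&(W[...,1]>-.41)&(r["z_map"]>.15),.066,.09,30)
r,W,m=cloud("scene"); cv2.imwrite("pics/s21.png",r["color"][:,:,::-1]); B=blobs(W,m&(W[...,0]>.45)&(W[...,0]<.66)&(W[...,1]>-.42)&(W[...,1]<-.29),.068,.1,10)
E
```

```text
t 34.57 tcp [ 0.471 -0.371  0.197] x [ 0.989  0.147 -0.006] y [ 0.147 -0.989 -0.003] z [-0.007  0.002 -1.   ] F [-0.3  0.1 -0.8] w -0.01 q [-0.71  0.15  1.8  -0.    1.19  0.72]
pan floor z 0.1101 n 2229
c 0.551 -0.169  L 79 W 42  ang -0  z 0.155 n 346 px [324. 211.]
c 0.548 -0.032  L 93 W 25  ang 1  z 0.139 n 236 px [280. 215.]
c 0.549 -0.100  L 75 W 30  ang 1  z 0.145 n 230 px [302. 213.]
c 0.675 0.384  L 55 W 10  ang -89  z 0.075 n 40 px [154. 182.]
c 0.403 0.106  L 110 W 56  ang 26  z 0.024 n 448 px [240. 262.]
c 0.573 -0.356  L 53 W 52  ang 54  z 0.080 n 3658 px [280.  83.]
c 0.575 -0.350  L 48 W 42  ang 79  z 0.082 n 141 px [179. 185.]
```

View pics/s21.png

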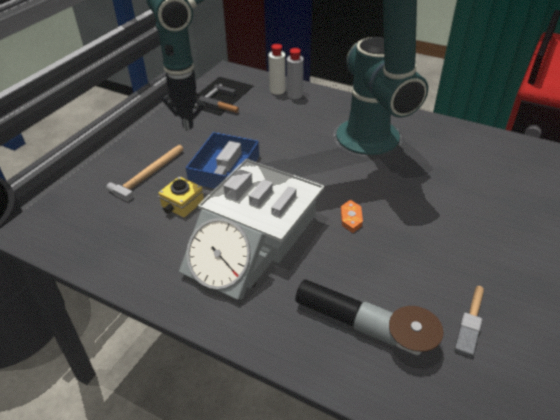

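View pics/d21.png

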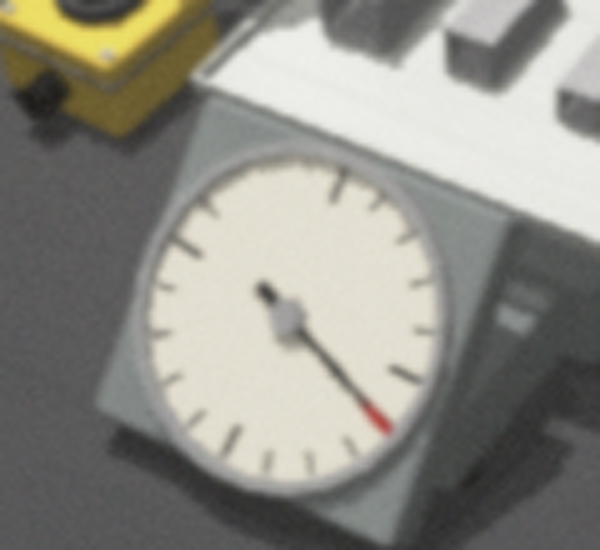

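```bash
python3 -c "
from station import order; print(order.hand_in())"
```

```text
the job is handed in; nothing more can be done
None
```

The batch is made up on the scale and the job is handed in. The run took about 35 s of the 210 s allowed.

- **Magnet:** lifted off the pan first and laid flat on the open bench at about (0.405, 0.108).
- **Batch:** small_long, mid_short and big_short are on the pan. The set hand reads about 6.0 divisions, and the pointer lies on top of it. Only tube is on the pan.
- **Leftovers:** small_short and big_long are in the blue bin. mid_long and small_mid were not there at the start.
- **Call button:** pressed only after the weight was right. The tool went down to z = 0.072 m, which is the full 8 mm, against a firm 13 N stop. Afterwards the button top measured about 0.081 m, so it is up again.
- **Final checks:** the last pictures show the pointer still on the red hand. The grinder, hammer and brush were not touched, and the gripper is clear of everything.

The pan floor measured about 0.110 m, where 600 g should give 0.110 m, so it agrees with the dial.

Two things went differently during the run:
- One move call was refused because I miscounted its numbers. The next call then shut the fingers in mid-air, and I reopened them before grasping.
- I gripped big_short too high at first and re-gripped it lower before lifting.

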